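Make up two glass-painting kits on the light table

ROBOT

A 7-joint arm with a two-finger parallel gripper is mounted at the origin on the work surface. World frame = base frame: x ahead of the robot, y to its left, z up, the work surface at z = 0. Lengths are in m, angles in rad, forces in N, time in s.
With the tool pointing down it reaches from about 0.4 to 0.85 m from the base axis. Payload 4.5 kg.
Tool frame: the origin (TCP) lies between the finger pads; the fingertips stand 14 mm ahead of it and the grasp point (between the pads) lies 5 mm behind it (robot.tip_extent is the distance from the TCP to the fingertips, in m); z points along the fingers, y is the direction in which the jaws open and shut (so a half turn about z gives the same grasp; the last joint's range is limited). The gripper opens to 85 mm and grips with 20 to 120 N. Pads are 22 mm wide; open, the fingers measure 114 mm over their backs; the gripper's body (76 mm by 85 mm) begins 54 mm behind the grasp point. The pads swing forward as they close: fully open they stand 13 mm farther back than shut.
Start: joints at [-1.145, 0.689, -0.195, 1.565, 0.157, 0.902, -0.215], TCP at [0.239, 0.578, 0.245] pointing down, gripper open.
Joint ranges: [-3.01, 3.01], [-0.46, 2.08], [-1.47, 1.51], [0.13, 2.56], [-1, 4.14], [0.04, 2.09], [-2.66, 2.66]. Speed limits (rad/s): [2.57, 2.57, 3.14, 3.14, 3.14, 3.14, 3.14].

INTERFACE

Orientations are given as a unit quaternion [x, y, z, w].
In Python, from rig import robot, eyes, job gives the robot as it stands. The module is installed in compiled form; this text tells all that it offers.
- The arm moves only by the shell command python3 -m pendant 'ROWS' [FORCE]. ROWS is JSON, a list of rows, each an object with "angular": the turn, a rotation vector about the world's x, y, z in rad, a list of three; "offset": the shift along the world's x, y, z in m, a list of three; "jaw": the opening, from 0 (shut) to 1 (fully open). In form: [{"angular": [wx, wy, wz], "offset": [x, y, z], "jaw": jaw}, ...]. A call has 1 to 10 rows; each row is the pose to reach, as a shift and turn from the pose commanded when the call began; what a row does not reach only later rows make up. A row lasts 1/12 s, in which the tool goes at most 41.7 mm and 7.16 degrees, less where a joint would pass 70% of its speed; a pose out of reach is approached as far as the arm can. A call with a gripper value outside its range is refused whole. The fingers move at their own pace and stop on an object; FORCE is the grip in N (left out, the last holds). Time passes only in rows, so rows that repeat a pose let the fingers close. It gives the time, the measured TCP pose, the force and the opening at its end, in the units of the state.
- robot.state(): the state, without advancing time (a new reading comes with each control period).
- eyes.snapshot(name): name is "scene" or "top"; returns a dict with "pixels" (480x640x3 uint8, red, green, blue), "fovy" (degrees; the focal length in pixels is half the picture's height over the tangent of half this angle, whatever the lens; pixels are square), "cx", "cy" (the principal point, pixels), "D" ([k1, k2, p1, p2, k3] as OpenCV has them; the pictures are not rectified), "position" and "attitude" of the camera in the world. Camera axes: x right, y up, looking along -z (the intrinsics and any distortion apply to the point x, -y, -z); pixel columns grow to the right and rows downward; lengths in m; the calibration is good to about 2 mm. A picture is of the moment at which its call begins. There is no depth.
- job.finish_job(): hands the job in, once; it reports no verdict.
The state is a dict: "clock": time; "joint_positions": joint angles; "dq": joint speeds; "tau": joint torques, N m; "position": TCP position; "orientation": TCP orientation; "contact_force": force on the tool from outside, world axes, zero at the start; "wrist_torque": the same for the moment, N m; "finger_gap": finger opening in m.
Only numpy, scipy, OpenCV 4.12 (cv2) and the standard library are available. Lean on these libraries where they do the work, as an engineer would, in place of code of your own. Each camera call takes 0.05 s, during which the arm holds its last target.

TASK

Make up the two glass-painting kits: in the yellow tray put the yellow-capped jar on the cork and the orange hand pad in the bare bay, lying flat on its grey base with its long side along the tray's long side; in the blue tray put the black-capped jar on the cork and the green glass muller in the bare bay. Stand each thing upright in the middle of its bay, set down gently and not dropped, and let go. Leave the red-capped jar and the roll of tape where they are.

Things in the scene. Friction and masses are not known exactly. Their poses are not given: they have to be found in the camera images.
- jar_yellow_mid (a point): paint jar, yellow with a pale label band and a yellow cap: 64 mm tall; body 48 mm across and 48 mm high, with a 44 mm cap on top of that. Stands upright on the table, about 0.15 kg. The point is its centre, 32 mm above its underside.
- jar_black_mid (a point): paint jar, black with a pale label band and a black cap: 64 mm tall; body 48 mm across and 48 mm high, with a 44 mm cap on top of that. Stands upright on the table, about 0.15 kg. The point is its centre, 32 mm above its underside.
- muller_mid (a point): glass muller (paint grinder) in sea-green glass, standing upright, 76 mm tall, round: flat foot 54 mm across and 14 mm high, narrowing to a 26 mm waist 26 to 40 mm up, then a knob 34 mm across from 46 to 70 mm up. About 0.25 kg. The point is on its axis, 38 mm above its underside.
- pad_mid (a point): hand pad for smoothing glass edges, lying flat: grey abrasive base 60 x 46 x 12 mm with an orange grip 60 x 30 x 30 mm on top, 42 mm tall in all, about 0.14 kg. x is its long (60 mm) direction, y runs across the 30 mm wide grip, z is up. The point is its centre, 21 mm above its underside.
- jar_red_mid (a point): paint jar, red-brown with a pale label band and a red cap: 64 mm tall; body 48 mm across and 48 mm high, with a 44 mm cap on top of that. Belongs to no kit. The point is its centre, 32 mm above its underside.
- tape_mid (a point): roll of tan paper tape lying flat, 66 mm across with a 48 mm hole, 20 mm high. Belongs to no kit. The point is its centre, 10 mm above the table.
- tray_yellow: yellow kit tray held fast to the table, 175 x 90 mm (long side along its x axis), walls 18 mm high and 5 mm thick, a 5 mm divider across the middle making two square bays of 80 x 80 mm inside. Origin: centre of the underside, z up. The bay with the brown cork liner is centred at x = -42.5 mm, y = 0, its floor 6 mm above the origin; the bare white bay is centred at x = +42.5 mm, y = 0, its floor 4 mm above the origin. May stand at any yaw.
- tray_blue: blue kit tray held fast to the table, 175 x 90 mm (long side along its x axis), walls 18 mm high and 5 mm thick, a 5 mm divider across the middle making two square bays of 80 x 80 mm inside. Origin: centre of the underside, z up. The bay with the brown cork liner is centred at x = -42.5 mm, y = 0, its floor 6 mm above the origin; the bare white bay is centred at x = +42.5 mm, y = 0, its floor 4 mm above the origin. May stand at any yaw.
Mind the look-alikes: they are no part of the job. What is shaped like the part that bears pad_mid but purple is not meant.

How it is judged:
By the outcome, as a careful person would: the job done as asked, in the order asked, and still so for the second after the job is handed in, with the robot touching nothing.
It also fails if it takes over 93 s, if anything falls off the work surface, if the arm or the gripper's body presses on something with over 40 N, if the wrist force passes 120 N, or if a joint passes its speed limit or range.

## Working session

There is one attempt and no reset: what is moved stays moved. The work goes in short steps, Python scripts to look and compute and a shell command to move; the robot and the scene stay as the last step left them, time stands still between calls to the robot, and variables do not carry over. Pictures are saved under pics/ and viewed, and the job is handed in when it is done.

```bash
mkdir -p pics; ls; python3 - <<'E'
from rig import robot,eyes,job
import cv2
print(robot.state())
for n in("scene","top"):
    s=eyes.snapshot(n); cv2.imwrite(f"pics/{n}0.png",s["pixels"][:,:,::-1]); print({k:v for k,v in s.items() if k!="pixels"})
E
```

```text
pics
{'clock': 0.0, 'joint_positions': array([-1.14517808,  0.68998996, -0.19452173,  1.56638317,  0.15732823,
        0.90250799, -0.21507218]), 'dq': array([ 0.00124092,  0.00056064, -0.00208791,  0.00125927,  0.00109505,
        0.00101209, -0.00214901]), 'tau': array([ 3.58535175e-07, -5.39616466e+01, -1.26668707e+00, -1.58550829e+01,
        9.08438960e-03,  9.27988440e-03,  4.55440315e-06]), 'position': array([0.23847144, 0.57701809, 0.24447008]), 'orientation': array([ 1.94589335e-01,  9.80884344e-01, -9.40310326e-04, -1.06604277e-04]), 'contact_force': array([-0.00607042,  0.11517956,  0.74290298]), 'wrist_torque': array([-0.07554229, -0.04613567,  0.01225022]), 'finger_gap': 0.08532280086820064}
{'fovy': 55.710727139896264, 'cx': 324.69618374792594, 'cy': 236.3567899203071, 'D': array([-0.06909972,  0.        ,  0.        ,  0.        ,  0.        ]), 'position': array([1.28871186, 0.10160465, 0.50737688]), 'attitude': array([0.31565018, 0.35595772, 0.65343522, 0.58879664])}
{'fovy': 57.2055298011573, 'cx': 320.18176087238277, 'cy': 238.71097027413182, 'D': array([-0.03275912,  0.        ,  0.        ,  0.        ,  0.        ]), 'position': array([0.51849629, 0.0145348 , 0.85394658]), 'attitude': array([-0.03240177,  0.03952484,  0.71114721, -0.70118297])}
```

View pics/scene0.png

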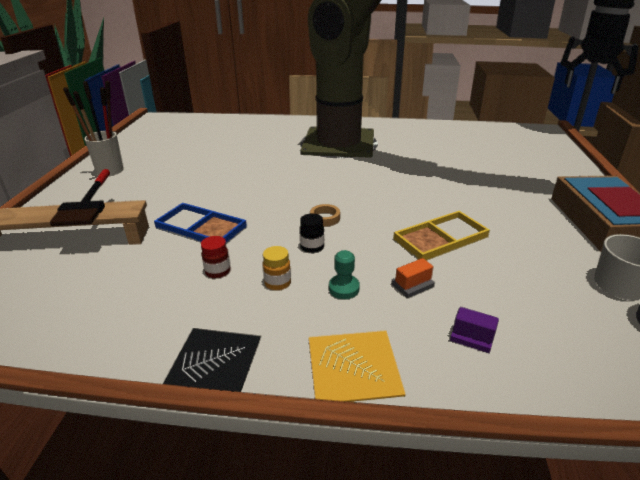

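View pics/top0.png

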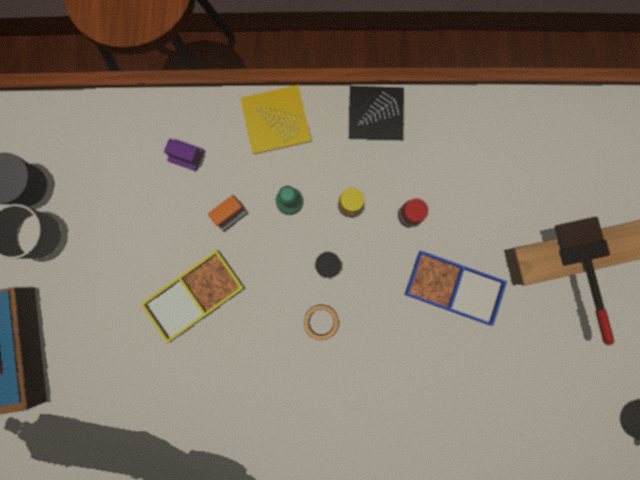

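The top view shows yellow jar (351,201), red jar (414,212), black jar (328,264), muller (289,199), orange pad (226,212), and the purple look-alike at (184,153). The yellow tray is at (194,296), cork towards the upper right, and the blue tray at (456,288), cork on the left. The scene view agrees.

Could be mistaken:
- Yellow jar: the yellow card (276,120).
- Black jar: the black card (377,113), the cup (15,180) or the dark thing at (635,418).
- Orange pad: the purple pad (184,153).
- Muller: nothing.

```bash
cat > h.py <<'E'
import numpy as np, cv2
from scipy.spatial.transform import Rotation as R
from rig import robot,eyes,job
def K(s):
    f=240/np.tan(np.radians(s["fovy"])/2); return np.array([[f,0,s["cx"]],[0,f,s["cy"]],[0,0,1.]])
def ray(s,uv):
    p=cv2.undistortPoints(np.array(uv,float).reshape(-1,1,2),K(s),s["D"]).reshape(-1,2)
    d=np.c_[p[:,0],-p[:,1],-np.ones(len(p))]
    d=R.from_quat(s["attitude"]).apply(d); return d/np.linalg.norm(d,axis=1)[:,None]
def plane(s,uv,z):
    d=ray(s,uv); c=s["position"]; return c+d*((z-c[2])/d[:,2])[:,None]
def proj(s,P):
    q=R.from_quat(s["attitude"]).inv().apply(np.atleast_2d(P)-s["position"]); q=q*[1,-1,-1]
    return cv2.projectPoints(q,np.zeros(3),np.zeros(3),K(s),s["D"])[0].reshape(-1,2)
def tri(a,ua,b,ub):
    da=ray(a,ua)[0];db=ray(b,ub)[0];ca,cb=a["position"],b["position"]
    t=np.linalg.lstsq(np.c_[da,-db],cb-ca,rcond=None)[0]
    A=ca+da*t[0];B=cb+db*t[1];return (A+B)/2,np.linalg.norm(A-B)
def mask(s,lo,hi,roi=None):
    h=cv2.cvtColor(s["pixels"],cv2.COLOR_RGB2HSV); m=cv2.inRange(h,lo,hi)
    if roi:
        x0,y0,x1,y1=roi; z=np.zeros_like(m); z[y0:y1,x0:x1]=m[y0:y1,x0:x1]; m=z
    return m
def big(m):
    c=max(cv2.findContours(m,cv2.RETR_EXTERNAL,cv2.CHAIN_APPROX_NONE)[0],key=cv2.contourArea); return c.reshape(-1,2)
E
python3 - <<'E'
from h import *
t=eyes.snapshot("top")["pixels"];s=eyes.snapshot("scene")["pixels"]
def cr(i,x0,y0,w,h,k):return cv2.resize(i[y0:y0+h,x0:x0+w,::-1],None,fx=k,fy=k,interpolation=cv2.INTER_CUBIC)
cv2.imwrite("pics/t1.png",cr(t,140,140,300,205,2.6)); cv2.imwrite("pics/s1.png",cr(s,150,195,350,160,2.25))
for n,i,p in(("top",t,[(351,201),(328,264),(320,250),(289,190),(289,206),(226,208),(240,214),(194,275),(150,300),(455,262),(430,280),(480,297),(175,308)]),("sc",s,[(276,255),(276,265),(312,221),(312,230),(345,260),(345,287),(414,270),(412,284)])):
    h=cv2.cvtColor(i,cv2.COLOR_RGB2HSV)
    print(n,[(q,h[q[1],q[0]].tolist()) for q in p])
E
```

```text
top [((351, 201), [27, 179, 168]), ((328, 264), [20, 30, 51]), ((320, 250), [23, 33, 163]), ((289, 190), [76, 107, 122]), ((289, 206), [65, 49, 57]), ((226, 208), [12, 181, 172]), ((240, 214), [9, 34, 104]), ((194, 275), [12, 132, 145]), ((150, 300), [26, 138, 113]), ((455, 262), [109, 30, 146]), ((430, 280), [12, 135, 163]), ((480, 297), [28, 23, 168]), ((175, 308), [30, 17, 167])]
sc [((276, 255), [23, 186, 207]), ((276, 265), [22, 194, 109]), ((312, 221), [60, 75, 17]), ((312, 230), [150, 85, 6]), ((345, 260), [77, 140, 115]), ((345, 287), [78, 137, 123]), ((414, 270), [10, 206, 207]), ((412, 284), [9, 204, 105])]
```

View pics/t1.png

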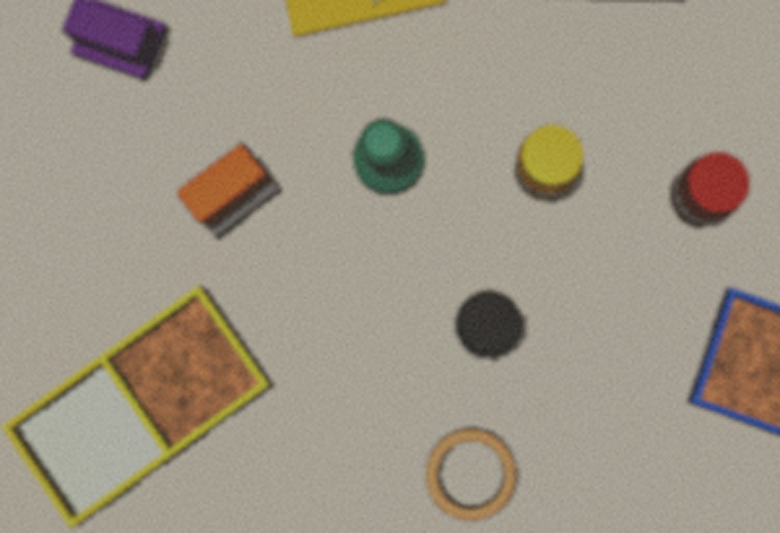

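View pics/s1.png

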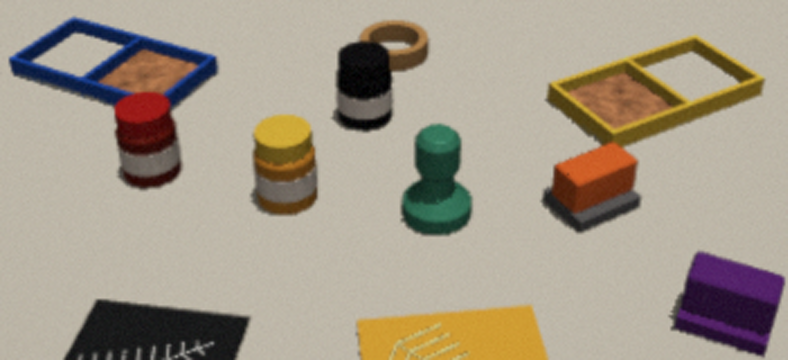

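The crops confirm the choices: yellow cap with amber body, black jar, green muller, orange pad on a grey base. Now I measure from two views.

```bash
cat > meas.py <<'E'
from h import *
def cen(m):
    c=big(m); M=cv2.moments(c.reshape(-1,1,2)); return np.array([M["m10"]/M["m00"],M["m01"]/M["m00"]]),c
t=eyes.snapshot("top");s=eyes.snapshot("scene")
# yellow cap face
ty,c=cen(mask(t,(22,100,130),(34,255,255),(330,180,375,225))); sy,c2=cen(mask(s,(18,120,160),(34,255,255),(255,240,300,275)))
print("ycap top",ty,sy,tri(t,ty,s,sy), cv2.minAreaRect(c), cv2.boundingRect(c2))
print(" plane .064",plane(t,ty,.064)[0])
# red
# black
mb=mask(t,(0,0,0),(180,255,85),(305,240,352,290)); tb,c=cen(mb)
print("black",tb,cv2.minEnclosingCircle(c),plane(t,tb,.05)[0],plane(t,tb,.064)[0])
sb=big(mask(s,(0,0,0),(180,255,60),(290,205,335,255))); print("black scene bbox",cv2.boundingRect(sb))
# muller
m=mask(t,(60,60,20),(95,255,255),(270,180,310,220)); c=big(m); print("muller", cv2.boundingRect(c))
m2=mask(t,(60,60,100),(95,255,255),(270,180,310,220)); tk,ck=cen(m2); print("knob top",tk,cv2.boundingRect(ck))
sm=big(mask(s,(60,60,20),(95,255,255),(320,240,370,305))); x,y,w,h=cv2.boundingRect(sm); print("muller scene",x,y,w,h)
def row(c,yy): r=c[c[:,1]==yy][:,0]; return r.min(),r.max()
for yy in range(y,y+h,3): print(yy,row(sm,yy),end=' ')
print()
# pad
mo=mask(t,(0,120,120),(18,255,255),(200,185,255,240)); to,co=cen(mo); r=cv2.minAreaRect(co); print("pad",to,r)
bx=plane(t,cv2.boxPoints(r),.042); print(bx.round(4).tolist(), bx.mean(0))
so,cs=cen(mask(s,(0,120,160),(18,255,255),(385,255,445,300))); print("pad top scene",so,tri(t,to,s,so))
# trays
for n,lo,hi,roi,roi2 in(("Y",(22,90,60),(36,255,255),(130,240,255,350),(385,205,500,262)),("B",(105,90,40),(125,255,255),(395,240,520,335),(145,195,255,250))):
    c=big(mask(t,lo,hi,roi)); r=cv2.minAreaRect(c); b=cv2.boxPoints(r); P=plane(t,b,.018)
    print(n,r,P.round(4).tolist(),P.mean(0).round(4))
    c2=big(mask(s,lo,hi,roi2)); a=cv2.approxPolyDP(c2.reshape(-1,1,2),6,True).reshape(-1,2); print(" scene",a.tolist())
    u=proj(s,P);print(" proj",u.round(1).tolist(), "floor", proj(s,P-[0,0,.018]).round(1).tolist())
E
python3 meas.py
```

```text
ycap top [351.90267335 199.03383459] [275.1490723  252.84325016] (array([ 0.67134415, -0.05293092,  0.06219323]), np.float64(0.00026576116968877556)) ((351.5, 199.0), (22.0, 23.0), 90.0) (263, 246, 25, 15)
 plane .064 [ 0.6710198 -0.0529082  0.064    ]
black [327.83711712 264.5218018 ] ((328.087890625, 264.3616638183594), 12.783390045166016) [ 0.55298122 -0.00745978  0.05      ] [ 0.5523807  -0.00707677  0.064     ]
black scene bbox (300, 213, 24, 26)
muller (276, 186, 26, 28)
knob top [286.48737374 193.64267677] (280, 186, 14, 15)
muller scene 329 250 30 49
250 (np.int32(344), np.int32(345)) 253 (np.int32(337), np.int32(351)) 256 (np.int32(335), np.int32(353)) 259 (np.int32(335), np.int32(353)) 262 (np.int32(335), np.int32(353)) 265 (np.int32(335), np.int32(353)) 268 (np.int32(335), np.int32(353)) 271 (np.int32(337), np.int32(352)) 274 (np.int32(338), np.int32(350)) 277 (np.int32(334), np.int32(354)) 280 (np.int32(330), np.int32(357)) 283 (np.int32(329), np.int32(358)) 286 (np.int32(329), np.int32(358)) 289 (np.int32(329), np.int32(358)) 292 (np.int32(330), np.int32(357)) 295 (np.in
[... 689 characters left out ...]
, 229], [456, 211], [395, 231], [394, 240], [427, 259]]
 proj [[490.0, 228.7], [421.4, 254.3], [391.6, 231.1], [457.9, 209.5]] floor [[488.3, 236.1], [420.4, 262.1], [390.9, 238.6], [456.6, 216.6]]
B ((456.0970764160156, 287.833251953125), (93.20094299316406, 46.63559341430664), 19.707979202270508) [[0.4964, -0.1522, 0.018], [0.5792, -0.1852, 0.018], [0.5166, -0.3517, 0.018], [0.4345, -0.3171, 0.018]] [ 0.5067 -0.2515  0.018 ]
 scene [[154, 221], [197, 240], [207, 236], [193, 230], [212, 216], [238, 223], [226, 241], [245, 227], [243, 219], [185, 203]]
 proj [[246.5, 219.4], [219.5, 240.3], [152.7, 219.7], [182.3, 201.8]] floor [[247.4, 226.7], [220.7, 247.9], [154.4, 227.0], [183.7, 208.7]]
```

```bash
python3 - <<'E'
from h import *
t=eyes.snapshot("top");s=eyes.snapshot("scene")
f=plane(t,[(289,200.3)],.014)[0];k=plane(t,[(286.9,193.4)],.076)[0]; print("muller foot",f,"knob",k)
print(tri(t,(286.9,193.4),s,(344.3,253.2)))
print("muller scene ax proj",proj(s,[[f[0],f[1],.0],[f[0],f[1],.076]]))
# cork liner & white floor contours, inner rim corners
for n,roi in(("Y",(130,240,255,350)),("B",(395,240,520,335))):
    m=mask(t,(5,90,80),(20,255,255),roi); c=big(m); r=cv2.minAreaRect(c); print(n,"cork",r,plane(t,[r[0]],.006)[0])
out=[]
for im,k,(x0,y0,w,h) in((t,5,(135,240,115,110)),(t,5,(400,240,115,95))):
    out.append(cv2.resize(im["pixels"][y0:y0+h,x0:x0+w,::-1],None,fx=k,fy=k,interpolation=cv2.INTER_CUBIC))
ctr=[(np.array([.499,.249]),125.5,(135,240)),(np.array([.5067,-.2515]),-110.6,(400,240))]
for o,(c,a,(x0,y0)) in zip(out,ctr):
    a=np.radians(a); Rm=np.array([[np.cos(a),-np.sin(a)],[np.sin(a),np.cos(a)]])
    def poly(p,z,col):
        P=np.c_[np.array(p)@Rm.T+c,np.full(len(p),z)]; u=(proj(t,P)-[x0,y0]+.5)*5
        cv2.polylines(o,[u.round().astype(int)],True,col,1)
    B=lambda x0,x1,y:[(x0,-y),(x1,-y),(x1,y),(x0,y)]
    poly(B(-.0875,.0875,.045),.018,(0,0,255)); poly(B(-.0825,-.0025,.04),.018,(0,255,0)); poly(B(.0025,.0825,.04),.018,(255,0,255)); poly(B(-.0875,.0875,.045),0,(255,255,0))
cv2.imwrite("pics/ty.png",out[0]);cv2.imwrite("pics/tb.png",out[1])
E
```

```text
muller foot [0.6797425  0.06468404 0.014     ] knob [0.68046136 0.06466378 0.076     ]
(array([0.68042307, 0.06502714, 0.07603976]), np.float64(0.0007335240101708016))
muller scene ax proj [[343.16015487 288.72214767]
 [343.89760147 252.9769815 ]]
Y cork ((210.2567596435547, 282.4594421386719), (40.802921295166016, 41.50040817260742), 54.462318420410156) [0.52359474 0.21732092 0.006     ]
B cork ((435.1500244140625, 280.04998779296875), (39.528465270996094, 40.47714614868164), 18.434947967529297) [ 0.52190618 -0.2151046   0.006     ]
```

View pics/ty.png

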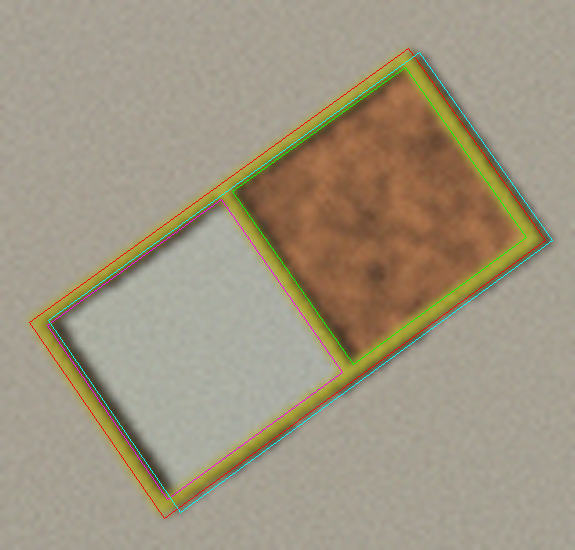

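View pics/tb.png

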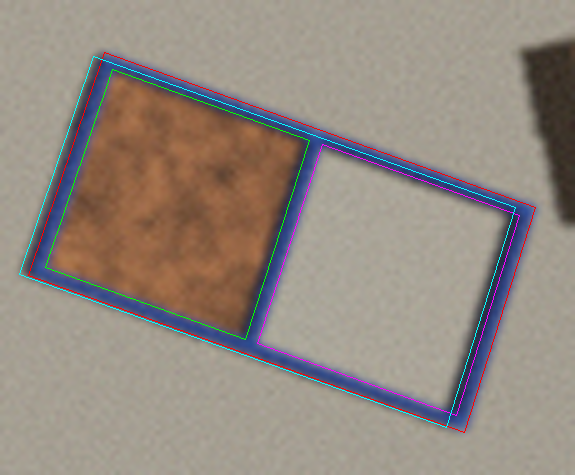

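Heights from the two views agree with the text: yellow cap at 62 mm, muller 76 mm, pad 39–42 mm. The tray rims also reproject within about 2 px.

Targets (m):

| Item | x | y |
|---|---|---|
| Yellow jar | 0.671 | -0.053 |
| Yellow cork bay | 0.5237 | 0.2144 |
| Yellow bare bay | 0.4743 | 0.2836 |
| Blue cork bay | 0.5215 | -0.2102 |
| Blue bare bay | 0.4915 | -0.2898 |

First reach is the yellow jar, with the jaws at yaw 35.5°, so a turn of -0.56 rad.

```bash
python3 -m pendant '[{"angular":[0,0,-0.03],"offset":[0.022,-0.032,-0.004],"jaw":1},{"angular":[0,0,-0.06],"offset":[0.044,-0.064,-0.008],"jaw":1},{"angular":[0,0,-0.09],"offset":[0.066,-0.096,-0.012],"jaw":1},{"angular":[0,0,-0.12],"offset":[0.088,-0.128,-0.016],"jaw":1},{"angular":[0,0,-0.15],"offset":[0.11,-0.16,-0.02],"jaw":1},{"angular":[0,0,-0.18],"offset":[0.132,-0.192,-0.024],"jaw":1},{"angular":[0,0,-0.21],"offset":[0.154,-0.224,-0.028],"jaw":1},{"angular":[0,0,-0.24],"offset":[0.176,-0.256,-0.032],"jaw":1},{"angular":[0,0,-0.27],"offset":[0.198,-0.288,-0.036],"jaw":1},{"angular":[0,0,-0.3],"offset":[0.22,-0.32,-0.04],"jaw":1}]' 30
```

```text
clock: 1.23
position: [0.4596, 0.2561, 0.2054]
orientation: [0.34, 0.941, 0.0, 0.0]
contact_force: [0.4, -0.1, 0.1]
finger_gap: 0.0852
```

```bash
python3 -m pendant '[{"angular":[0,0,-0.03],"offset":[0.022,-0.032,-0.006],"jaw":1},{"angular":[0,0,-0.06],"offset":[0.044,-0.064,-0.012],"jaw":1},{"angular":[0,0,-0.09],"offset":[0.066,-0.096,-0.018],"jaw":1},{"angular":[0,0,-0.12],"offset":[0.088,-0.128,-0.024],"jaw":1},{"angular":[0,0,-0.15],"offset":[0.11,-0.16,-0.03],"jaw":1},{"angular":[0,0,-0.18],"offset":[0.132,-0.192,-0.036],"jaw":1},{"angular":[0,0,-0.21],"offset":[0.154,-0.224,-0.042],"jaw":1},{"angular":[0,0,-0.24],"offset":[0.176,-0.256,-0.048],"jaw":1},{"angular":[0,0,-0.26],"offset":[0.197,-0.288,-0.055],"jaw":1},{"angular":[0,0,-0.26],"offset":[0.2115,-0.309,-0.06],"jaw":1}]' 30
```

```text
clock: 2.07
position: [0.6716, -0.0566, 0.1448]
orientation: [0.46, 0.888, -0.001, 0.001]
contact_force: [1.2, -1.0, -0.4]
finger_gap: 0.0859
```

```bash
python3 -m pendant '[{"angular":[0,0,0],"offset":[0,0,0],"jaw":1}]' && python3 - <<'E'
from h import *
s=eyes.snapshot("scene");t=eyes.snapshot("top")
a=s["pixels"][150:390,150:500,::-1];b=t["pixels"][100:340,150:500,::-1]
cv2.imwrite("pics/a1.png",cv2.resize(np.hstack([a,b]),(800,274)));print(robot.state()["position"],robot.state()["joint_positions"])
E
```

```text
clock: 2.15
position: [0.6721, -0.0604, 0.144]
orientation: [0.462, 0.887, -0.002, 0.002]
contact_force: [-0.4, -1.0, -0.7]
finger_gap: 0.0854
[ 0.67006073 -0.05265859  0.1446885 ] [ 0.08123465  0.86934281 -0.13918117  1.49584865  0.15017575  0.78750149
  0.50116207]
```

View pics/a1.png

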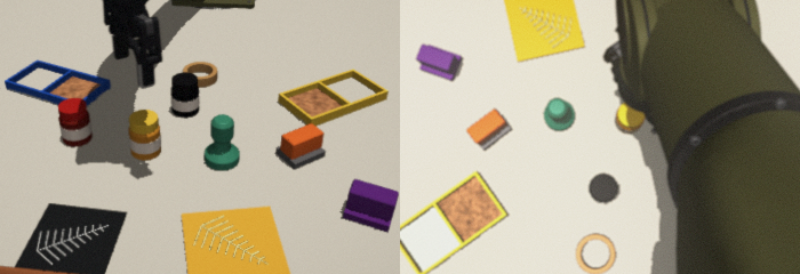

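```bash
python3 - <<'E'
from h import *
st=robot.state();s=eyes.snapshot("scene");p=st["position"];r=R.from_quat(st["orientation"]).as_matrix()
print(p,r[:,1],r[:,2]);o=s["pixels"].copy()
for d in(-.0425,0,.0425):
    u=proj(s,p+r[:,1]*d+r[:,2]*(.014-.013))[0]; cv2.circle(o,tuple(u.round().astype(int)),2,(255,0,0),-1); print(u)
cv2.imwrite("pics/a2.png",cv2.resize(o[130:290,200:400,::-1],None,fx=4,fy=4-.3))
E
```

```text
[ 0.67006073 -0.05265859  0.1446885 ] [ 8.15895003e-01  5.78199830e-01 -5.48462187e-04] [-6.42762111e-04 -4.15698482e-05 -9.99999793e-01]
[261.85447793 199.88266757]
[272.02988656 210.89690332]
[283.13595642 222.91303696]
```

View pics/a2.png

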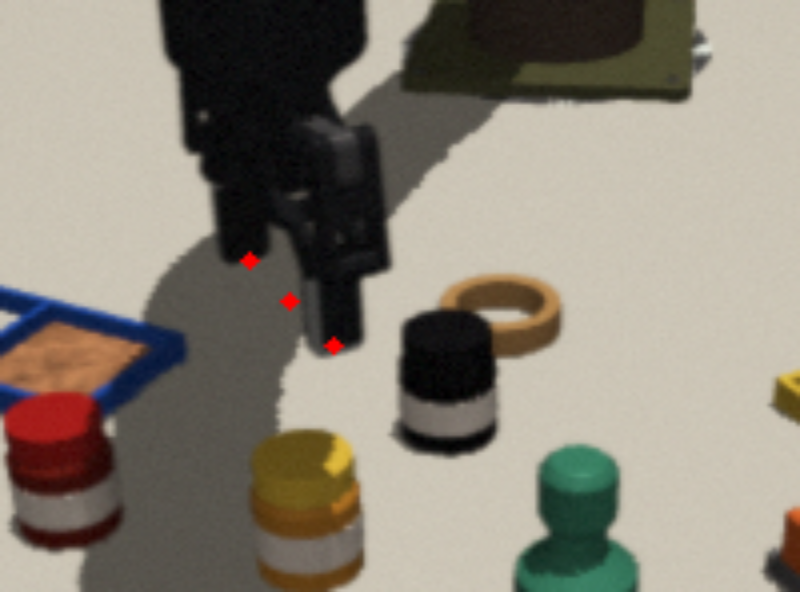

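The model of the fingers matches the picture (fingertips at about (262,200) and (283,223)). Descending on the yellow jar.

```bash
python3 -m pendant '[{"angular":[0,0,0],"offset":[0.001,0,-0.012],"jaw":1},{"angular":[0,0,0],"offset":[0.001,0,-0.03],"jaw":1},{"angular":[0,0,0],"offset":[0.001,0,-0.05],"jaw":1},{"angular":[0,0,0],"offset":[0.001,0,-0.07],"jaw":1},{"angular":[0,0,0],"offset":[0.001,0,-0.088],"jaw":1},{"angular":[0,0,0],"offset":[0.001,0,-0.102],"jaw":1},{"angular":[0,0,0],"offset":[0.001,0,-0.11],"jaw":1},{"angular":[0,0,0],"offset":[0.001,0,-0.113],"jaw":1},{"angular":[0,0,0],"offset":[0.001,0,-0.113],"jaw":0.7},{"angular":[0,0,0],"offset":[0.001,0,-0.113],"jaw":0.5}]' 35 && python3 -m pendant '[{"angular":[0,0,0],"offset":[0,0,0],"jaw":0.4},{"angular":[0,0,0],"offset":[0,0,0],"jaw":0.3},{"angular":[0,0,0],"offset":[0,0,0],"jaw":0.2},{"angular":[0,0,0],"offset":[0,0,0],"jaw":0.2},{"angular":[0,0,0],"offset":[0,0,0],"jaw":0.2}]' 35
```

```text
clock: 3.13
position: [0.6717, -0.0511, 0.033]
orientation: [0.458, 0.889, 0.0, 0.001]
contact_force: [0.2, -0.8, 1.0]
finger_gap: 0.064
clock: 3.55
position: [0.6721, -0.0514, 0.0338]
orientation: [0.458, 0.889, 0.001, 0.001]
contact_force: [-1.6, -0.0, 6.5]
finger_gap: 0.0464
```

```bash
python3 -m pendant '[{"angular":[0,0,0],"offset":[0,0,0],"jaw":0.2},{"angular":[0,0,0],"offset":[0,0,0.002],"jaw":0.2},{"angular":[0,0,0],"offset":[0,0,0.008],"jaw":0.2},{"angular":[0,0,0],"offset":[0,0,0.02],"jaw":0.2},{"angular":[0,0,0],"offset":[0,0,0.04],"jaw":0.2},{"angular":[0,0,0],"offset":[0,0,0.058],"jaw":0.2},{"angular":[0,0,0],"offset":[0,0,0.067],"jaw":0.2},{"angular":[0,0,0],"offset":[0,0,0.07],"jaw":0.2},{"angular":[0,0,0],"offset":[0,0,0.07],"jaw":0.2}]' && python3 - <<'E'
from h import *
s=eyes.snapshot("scene");st=robot.state();print(st["position"],st["finger_gap"],st["contact_force"])
cv2.imwrite("pics/a3.png",cv2.resize(s["pixels"][130:290,200:400,::-1],None,fx=4,fy=4-.3))
E
```

```text
clock: 4.3
position: [0.6716, -0.0514, 0.1033]
orientation: [0.458, 0.889, 0.0, 0.001]
contact_force: [0.0, -0.2, -1.4]
finger_gap: 0.0469
[ 0.67085014 -0.0513539   0.10225911] 0.046658835390326156 [-0.8417337   0.08695923 -2.15374379]
```

View pics/a3.png

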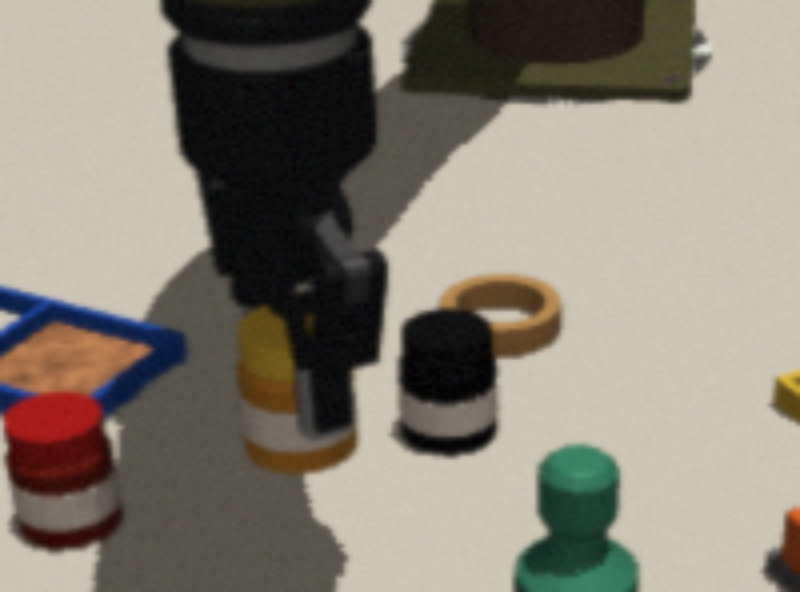

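Held on the body, upright, with its base well clear (about (273,255) in the full image). Carrying it to the yellow cork bay.

```bash
python3 -m pendant '[{"angular":[0,0,0],"offset":[-0.007,0.013,0.01],"jaw":0.2},{"angular":[0,0,0],"offset":[-0.022,0.04,0.02],"jaw":0.2},{"angular":[0,0,0],"offset":[-0.04,0.072,0.03],"jaw":0.2},{"angular":[0,0,0],"offset":[-0.059,0.107,0.03],"jaw":0.2},{"angular":[0,0,0],"offset":[-0.078,0.142,0.03],"jaw":0.2},{"angular":[0,0,0],"offset":[-0.097,0.176,0.03],"jaw":0.2},{"angular":[0,0,0],"offset":[-0.115,0.208,0.025],"jaw":0.2},{"angular":[0,0,0],"offset":[-0.132,0.238,0.015],"jaw":0.2},{"angular":[0,0,0],"offset":[-0.144,0.259,0.005],"jaw":0.2},{"angular":[0,0,0],"offset":[-0.148,0.267,0],"jaw":0.2}]' && python3 -m pendant '[{"angular":[0,0,0],"offset":[0,0,0],"jaw":0.2},{"angular":[0,0,0],"offset":[0,0,0],"jaw":0.2},{"angular":[0,0,0],"offset":[0,0,0],"jaw":0.2}]' ; python3 - <<'E'
from h import *
s=eyes.snapshot("scene");t=eyes.snapshot("top");st=robot.state();print(st["position"],st["finger_gap"],st["contact_force"],R.from_quat(st["orientation"]).as_matrix()[:,1])
cv2.imwrite("pics/a4.png",np.hstack([cv2.resize(s["pixels"][160:290,350:500,::-1],None,fx=2.6,fy=2.6),cv2.resize(t["pixels"][210:340,140:290,::-1],None,fx=2.6,fy=2.6)]))
E
```

```text
clock: 5.18
position: [0.5181, 0.2217, 0.1011]
orientation: [0.454, 0.891, 0.0, -0.003]
contact_force: [-0.7, 0.2, -2.0]
finger_gap: 0.0465
clock: 5.43
position: [0.5243, 0.2136, 0.1026]
orientation: [0.459, 0.888, -0.0, 0.001]
contact_force: [0.1, -0.4, -1.5]
finger_gap: 0.0468
[0.52448014 0.21348177 0.10273916] 0.04678129255020293 [ 0.29968928  0.48462665 -1.51792082] [8.16455620e-01 5.77407873e-01 6.06876886e-04]
```

View pics/a4.png

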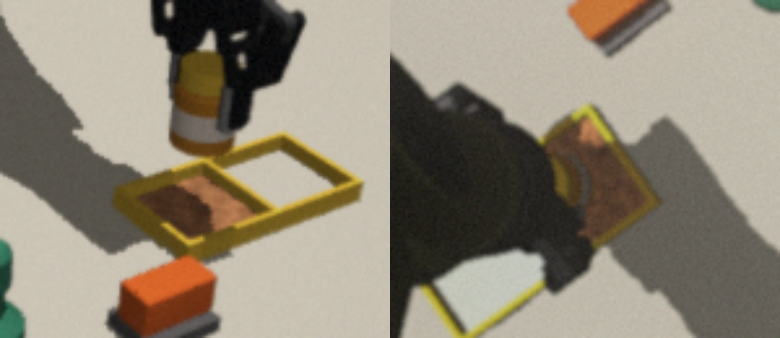

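```bash
python3 -m pendant '[{"angular":[0,0,0],"offset":[-0.001,0.001,-0.008],"jaw":0.2},{"angular":[0,0,0],"offset":[-0.001,0.001,-0.02],"jaw":0.2},{"angular":[0,0,0],"offset":[-0.001,0.001,-0.034],"jaw":0.2},{"angular":[0,0,0],"offset":[-0.001,0.001,-0.046],"jaw":0.2},{"angular":[0,0,0],"offset":[-0.001,0.001,-0.054],"jaw":0.2},{"angular":[0,0,0],"offset":[-0.001,0.001,-0.058],"jaw":0.2},{"angular":[0,0,0],"offset":[-0.001,0.001,-0.06],"jaw":0.2},{"angular":[0,0,0],"offset":[-0.001,0.001,-0.06],"jaw":0.2}]' && python3 -m pendant '[{"angular":[0,0,0],"offset":[0,0,-0.001],"jaw":0.2},{"angular":[0,0,0],"offset":[0,0,-0.002],"jaw":0.2},{"angular":[0,0,0],"offset":[0,0,-0.002],"jaw":0.2}]'; python3 - <<'E'
from h import *
s=eyes.snapshot("scene");st=robot.state();print(st["position"],st["finger_gap"],st["contact_force"])
cv2.imwrite("pics/a5.png",np.hstack([cv2.resize(s["pixels"][160:290,350:500,::-1],None,fx=5,fy=4.5)]))
E
```

```text
clock: 6.2
position: [0.522, 0.2166, 0.0419]
orientation: [0.458, 0.889, -0.0, -0.0]
contact_force: [-0.4, 0.6, -1.7]
finger_gap: 0.0469
clock: 6.45
position: [0.5224, 0.2168, 0.0407]
orientation: [0.458, 0.889, 0.0, 0.0]
contact_force: [-0.8, -0.7, -1.4]
finger_gap: 0.0467
[0.52233658 0.21676388 0.04067009] 0.04690545916862346 [-0.39126133  0.27997959 -1.71464421]
```

View pics/a5.png

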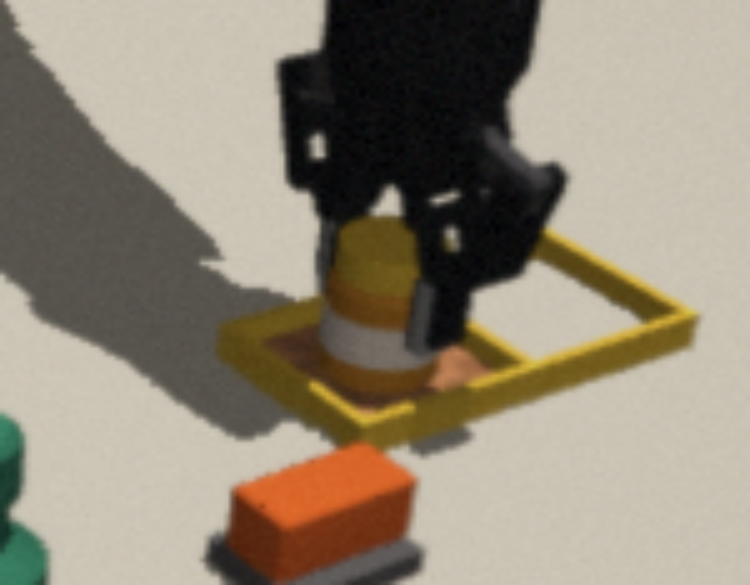

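```bash
python3 -m pendant '[{"angular":[0,0,0],"offset":[0.0005,-0.001,0],"jaw":0.2},{"angular":[0,0,0],"offset":[0.0005,-0.001,-0.001],"jaw":0.2},{"angular":[0,0,0],"offset":[0.0005,-0.001,-0.001],"jaw":0.2}]' && python3 -m pendant '[{"angular":[0,0,0],"offset":[0,0,-0.0005],"jaw":0.2},{"angular":[0,0,0],"offset":[0,0,-0.001],"jaw":0.2},{"angular":[0,0,0],"offset":[0,0,-0.001],"jaw":0.2}]'
```

```text
clock: 6.75
position: [0.523, 0.2155, 0.0397]
orientation: [0.458, 0.889, 0.0, 0.0]
contact_force: [-1.0, 0.5, 2.9]
finger_gap: 0.0469
clock: 7.0
position: [0.523, 0.2155, 0.0397]
orientation: [0.458, 0.889, 0.0, 0.0]
contact_force: [-2.6, -1.5, 11.9]
finger_gap: 0.0468
```

Contact felt at the expected height, so I release and lift.

```bash
python3 -m pendant '[{"angular":[0,0,0],"offset":[0,0,0.0005],"jaw":0.58},{"angular":[0,0,0],"offset":[0,0,0.001],"jaw":0.65},{"angular":[0,0,0],"offset":[0,0,0.001],"jaw":0.75},{"angular":[0,0,0],"offset":[0,0,0.002],"jaw":0.8},{"angular":[0,0,0],"offset":[0,0,0.008],"jaw":0.8},{"angular":[0,0,0],"offset":[0,0,0.02],"jaw":0.8},{"angular":[0,0,0],"offset":[0,0,0.045],"jaw":0.9},{"angular":[0,0,0],"offset":[0,0,0.07],"jaw":1},{"angular":[0,0,0],"offset":[0,0,0.09],"jaw":1},{"angular":[0,0,0],"offset":[0,0,0.1],"jaw":1}]'
```

```text
clock: 7.83
position: [0.524, 0.2162, 0.1417]
orientation: [0.458, 0.889, 0.002, 0.001]
contact_force: [0.5, 0.1, -0.7]
finger_gap: 0.0853
```

```bash
python3 -m pendant '[{"angular":[0,0,0],"offset":[0.008,-0.002,0],"jaw":1},{"angular":[0,0,0],"offset":[0.026,-0.006,0],"jaw":1},{"angular":[0,0,0],"offset":[0.05,-0.012,-0.005],"jaw":1},{"angular":[0,0,0],"offset":[0.078,-0.018,-0.012],"jaw":1},{"angular":[0,0,0],"offset":[0.103,-0.024,-0.02],"jaw":1},{"angular":[0,0,0],"offset":[0.122,-0.028,-0.028],"jaw":1},{"angular":[0,0,0],"offset":[0.132,-0.03,-0.034],"jaw":1},{"angular":[0,0,0],"offset":[0.135,-0.031,-0.038],"jaw":1},{"angular":[0,0,0],"offset":[0.135,-0.031,-0.04],"jaw":1},{"angular":[0,0,0],"offset":[0.135,-0.031,-0.04],"jaw":1}]'; python3 - <<'E'
from h import *
s=eyes.snapshot("scene");t=eyes.snapshot("top");st=robot.state();print(st["position"],R.from_quat(st["orientation"]).as_matrix()[:,1])
# jar placed
c=big(mask(s,(18,120,80),(34,255,255),(395,180,440,235)));print(cv2.boundingRect(c))
cv2.imwrite("pics/a6.png",np.hstack([cv2.resize(s["pixels"][160:310,350:500,::-1],None,fx=2.6,fy=2.6),cv2.resize(t["pixels"][190:340,140:290,::-1],None,fx=2.6,fy=2.6)]))
E
```

```text
clock: 8.67
position: [0.6562, 0.1846, 0.097]
orientation: [0.458, 0.889, -0.001, -0.001]
contact_force: [-0.7, 1.1, 0.0]
finger_gap: 0.0852
[0.65656988 0.18527674 0.09821163] [ 0.8138065   0.58113525 -0.00089805]
(416, 210, 16, 17)
```

View pics/a6.png

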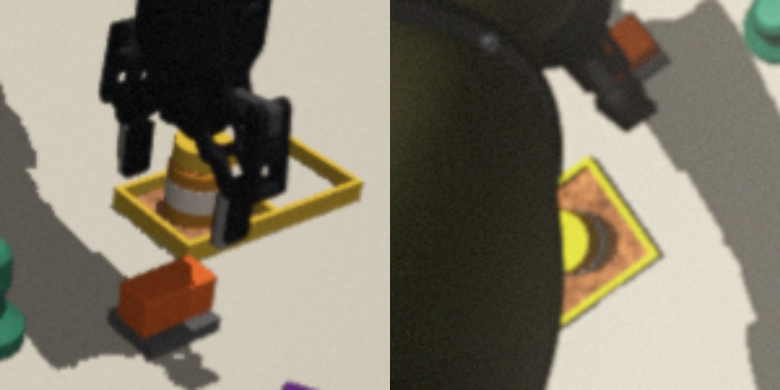

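```bash
python3 -m pendant '[{"angular":[0,0,0],"offset":[0.0015,-0.001,-0.01],"jaw":1},{"angular":[0,0,0],"offset":[0.0015,-0.001,-0.025],"jaw":1},{"angular":[0,0,0],"offset":[0.0015,-0.001,-0.042],"jaw":1},{"angular":[0,0,0],"offset":[0.0015,-0.001,-0.056],"jaw":0.9},{"angular":[0,0,0],"offset":[0.0015,-0.001,-0.064],"jaw":0.8},{"angular":[0,0,0],"offset":[0.0015,-0.001,-0.067],"jaw":0.7},{"angular":[0,0,0],"offset":[0.0015,-0.001,-0.068],"jaw":0.6},{"angular":[0,0,0],"offset":[0.0015,-0.001,-0.068],"jaw":0.5},{"angular":[0,0,0],"offset":[0.0015,-0.001,-0.068],"jaw":0.45},{"angular":[0,0,0],"offset":[0.0015,-0.001,-0.068],"jaw":0.4}]' 35 && python3 -m pendant '[{"angular":[0,0,0],"offset":[0,0,0],"jaw":0.35},{"angular":[0,0,0],"offset":[0,0,0],"jaw":0.25},{"angular":[0,0,0],"offset":[0,0,0],"jaw":0.1},{"angular":[0,0,0],"offset":[0,0,0],"jaw":0},{"angular":[0,0,0],"offset":[0,0,0],"jaw":0},{"angular":[0,0,0],"offset":[0,0,0],"jaw":0}]' 35
```

```text
clock: 9.6
position: [0.6598, 0.1839, 0.0312]
orientation: [0.458, 0.889, 0.001, 0.001]
contact_force: [-0.4, 0.5, 0.1]
finger_gap: 0.034
clock: 10.1
position: [0.6598, 0.1838, 0.0313]
orientation: [0.458, 0.889, 0.001, 0.001]
contact_force: [-0.5, -1.3, 5.5]
finger_gap: 0.0295
```

```bash
python3 -m pendant '[{"angular":[0,0,0],"offset":[0,0,0.002],"jaw":0},{"angular":[0,0,0],"offset":[0,0,0.01],"jaw":0},{"angular":[0,0,0],"offset":[0,0,0.025],"jaw":0},{"angular":[0,0,0],"offset":[0,0,0.045],"jaw":0},{"angular":[0,0,0],"offset":[0,0,0.065],"jaw":0},{"angular":[0,0,0],"offset":[0,0,0.085],"jaw":0},{"angular":[0,0,0],"offset":[0,0,0.096],"jaw":0},{"angular":[0,0,0],"offset":[0,0,0.1],"jaw":0},{"angular":[0,0,0],"offset":[0,0,0.1],"jaw":0}]' && python3 - <<'E'
from h import *
s=eyes.snapshot("scene");st=robot.state();print(st["position"],st["finger_gap"],st["contact_force"])
cv2.imwrite("pics/a7.png",cv2.resize(s["pixels"][140:300,340:500,::-1],None,fx=3.5,fy=3.5))
E
```

```text
clock: 10.85
position: [0.6598, 0.1839, 0.1318]
orientation: [0.458, 0.889, 0.001, 0.001]
contact_force: [-0.1, 0.1, -0.8]
finger_gap: 0.0294
[0.6589615  0.18362318 0.1304024 ] 0.029506725879356755 [ 0.01793036  0.14227608 -1.14235933]
```

View pics/a7.png

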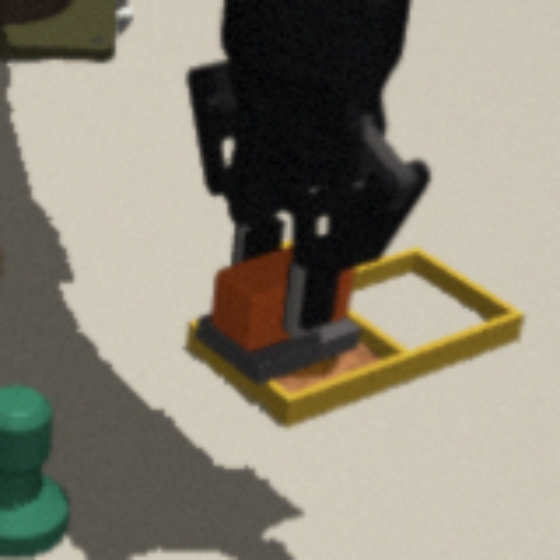

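The pad is held level by its orange grip. Carrying it to the bare bay, above the jar's height.

```bash
python3 -m pendant '[{"angular":[0,0,0],"offset":[-0.008,0.004,0.006],"jaw":0},{"angular":[0,0,0],"offset":[-0.026,0.014,0.014],"jaw":0},{"angular":[0,0,0],"offset":[-0.05,0.027,0.02],"jaw":0},{"angular":[0,0,0],"offset":[-0.077,0.041,0.02],"jaw":0},{"angular":[0,0,0],"offset":[-0.104,0.056,0.02],"jaw":0},{"angular":[0,0,0],"offset":[-0.13,0.07,0.02],"jaw":0},{"angular":[0,0,0],"offset":[-0.154,0.083,0.015],"jaw":0},{"angular":[0,0,0],"offset":[-0.172,0.093,0.005],"jaw":0},{"angular":[0,0,0],"offset":[-0.182,0.098,-0.005],"jaw":0},{"angular":[0,0,0],"offset":[-0.184,0.099,-0.015],"jaw":0}]' && python3 -m pendant '[{"angular":[0,0,0],"offset":[0,0,-0.015],"jaw":0},{"angular":[0,0,0],"offset":[0,0,-0.03],"jaw":0},{"angular":[0,0,0],"offset":[0,0,-0.036],"jaw":0},{"angular":[0,0,0],"offset":[0,0,-0.038],"jaw":0},{"angular":[0,0,0],"offset":[0,0,-0.038],"jaw":0},{"angular":[0,0,0],"offset":[0,0,-0.038],"jaw":0}]' && python3 - <<'E'
from h import *
s=eyes.snapshot("scene");t=eyes.snapshot("top");st=robot.state();print(st["position"],st["finger_gap"],st["contact_force"],R.from_quat(st["orientation"]).as_matrix()[:,1])
cv2.imwrite("pics/a8.png",np.hstack([cv2.resize(s["pixels"][140:290,370:520,::-1],None,fx=2.6,fy=2.6),cv2.resize(t["pixels"][210:360,120:270,::-1],None,fx=2.6,fy=2.6)]))
E
```

```text
clock: 11.73
position: [0.471, 0.2846, 0.1144]
orientation: [0.456, 0.89, -0.001, -0.002]
contact_force: [0.4, 0.2, -1.2]
finger_gap: 0.0295
clock: 12.23
position: [0.4756, 0.2825, 0.0776]
orientation: [0.458, 0.889, 0.0, 0.0]
contact_force: [0.2, -0.2, -1.1]
finger_gap: 0.0295
[0.47572802 0.2828099  0.077991  ] 0.02935851877578859 [-0.3840328  -0.80107859  0.0193972 ] [0.81467814 0.57991158 0.0014454 ]
```

View pics/a8.png

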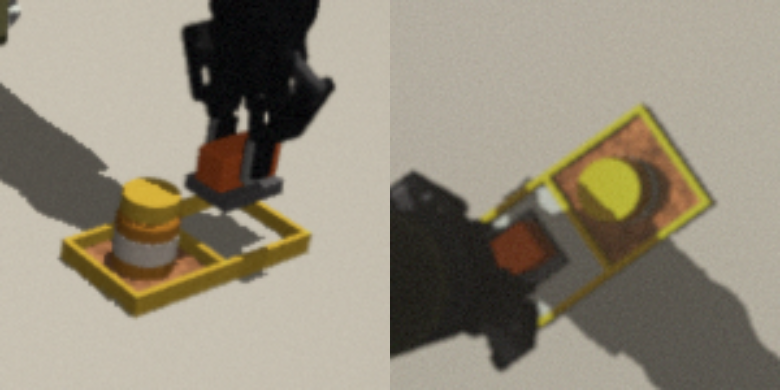

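```bash
python3 -m pendant '[{"angular":[0,0,0],"offset":[-0.001,0,-0.006],"jaw":0},{"angular":[0,0,0],"offset":[-0.001,0,-0.016],"jaw":0},{"angular":[0,0,0],"offset":[-0.001,0,-0.027],"jaw":0},{"angular":[0,0,0],"offset":[-0.001,0,-0.035],"jaw":0},{"angular":[0,0,0],"offset":[-0.001,0,-0.039],"jaw":0},{"angular":[0,0,0],"offset":[-0.001,0,-0.04],"jaw":0},{"angular":[0,0,0],"offset":[-0.001,0,-0.04],"jaw":0}]' && python3 -m pendant '[{"angular":[0,0,0],"offset":[0,0,-0.001],"jaw":0},{"angular":[0,0,0],"offset":[0,0,-0.0015],"jaw":0},{"angular":[0,0,0],"offset":[0,0,-0.0015],"jaw":0}]' && python3 -m pendant '[{"angular":[0,0,0],"offset":[0,0,-0.0005],"jaw":0},{"angular":[0,0,0],"offset":[0,0,-0.001],"jaw":0},{"angular":[0,0,0],"offset":[0,0,-0.001],"jaw":0}]'
```

```text
clock: 12.92
position: [0.4739, 0.2825, 0.0367]
orientation: [0.458, 0.889, -0.0, -0.0]
contact_force: [-0.1, 0.7, -1.4]
finger_gap: 0.0294
clock: 13.17
position: [0.4743, 0.2828, 0.0361]
orientation: [0.458, 0.889, 0.0, 0.0]
contact_force: [-0.3, 0.6, -1.1]
finger_gap: 0.0292
clock: 13.42
position: [0.4743, 0.2828, 0.0353]
orientation: [0.458, 0.889, 0.0, 0.0]
contact_force: [-0.6, -0.1, 3.2]
finger_gap: 0.0293
```

```bash
python3 -m pendant '[{"angular":[0,0,0],"offset":[0,0,-0.0005],"jaw":0},{"angular":[0,0,0],"offset":[0,0,-0.0005],"jaw":0.4},{"angular":[0,0,0],"offset":[0,0,0],"jaw":0.45},{"angular":[0,0,0],"offset":[0,0,0.001],"jaw":0.5},{"angular":[0,0,0],"offset":[0,0,0.002],"jaw":0.55},{"angular":[0,0,0],"offset":[0,0,0.01],"jaw":0.55},{"angular":[0,0,0],"offset":[0,0,0.03],"jaw":0.6},{"angular":[0,0,0],"offset":[0,0,0.06],"jaw":0.8},{"angular":[0,0,0],"offset":[0,0,0.09],"jaw":1},{"angular":[0,0,0],"offset":[0,0,0.11],"jaw":1}]'
```

```text
clock: 14.25
position: [0.4748, 0.283, 0.1477]
orientation: [0.458, 0.889, 0.001, 0.001]
contact_force: [0.4, -0.1, -0.0]
finger_gap: 0.0846
```

Next is the black jar. I turn the jaws to yaw -20.6° on the way (-0.98 rad).

```bash
python3 -m pendant '[{"angular":[0,0,-0.05],"offset":[0.004,-0.015,0],"jaw":1},{"angular":[0,0,-0.15],"offset":[0.012,-0.045,0],"jaw":1},{"angular":[0,0,-0.26],"offset":[0.021,-0.08,0],"jaw":1},{"angular":[0,0,-0.38],"offset":[0.031,-0.117,0],"jaw":1},{"angular":[0,0,-0.5],"offset":[0.041,-0.154,0],"jaw":1},{"angular":[0,0,-0.62],"offset":[0.051,-0.19,0],"jaw":1},{"angular":[0,0,-0.74],"offset":[0.061,-0.226,-0.005],"jaw":0.95},{"angular":[0,0,-0.85],"offset":[0.07,-0.26,-0.01],"jaw":0.9},{"angular":[0,0,-0.94],"offset":[0.076,-0.282,-0.015],"jaw":0.85},{"angular":[0,0,-0.98],"offset":[0.078,-0.29,-0.02],"jaw":0.85}]' && python3 -m pendant '[{"angular":[0,0,0],"offset":[0,0,0],"jaw":0.85},{"angular":[0,0,0],"offset":[0,0,0],"jaw":0.85},{"angular":[0,0,0],"offset":[0,0,0],"jaw":0.85}]' && python3 - <<'E'
from h import *
s=eyes.snapshot("scene");t=eyes.snapshot("top");st=robot.state();p=st["position"];r=R.from_quat(st["orientation"]).as_matrix();print(p,r[:,1])
o=s["pixels"].copy()
for d in(-.036,0,.036): cv2.circle(o,tuple(proj(s,p+r[:,1]*d+r[:,2]*.004)[0].round().astype(int)),1,(255,0,0),-1)
cv2.imwrite("pics/a9.png",np.hstack([cv2.resize(o[140:290,240:390,::-1],None,fx=2.6,fy=2.6),cv2.resize(t["pixels"][210:360,120:270,::-1],None,fx=2.6,fy=2.6)]))
E
```

```text
clock: 15.08
position: [0.5526, -0.0137, 0.1247]
orientation: [0.826, 0.564, -0.001, 0.002]
contact_force: [0.1, 0.0, 1.1]
finger_gap: 0.0724
clock: 15.33
position: [0.5516, -0.0048, 0.1248]
orientation: [0.821, 0.57, 0.0, -0.001]
contact_force: [-0.1, 0.5, 0.1]
finger_gap: 0.0723
[ 0.55190554 -0.00485268  0.12500138] [ 9.37028632e-01 -3.49252014e-01 -6.11774691e-04]
```

View pics/a9.png

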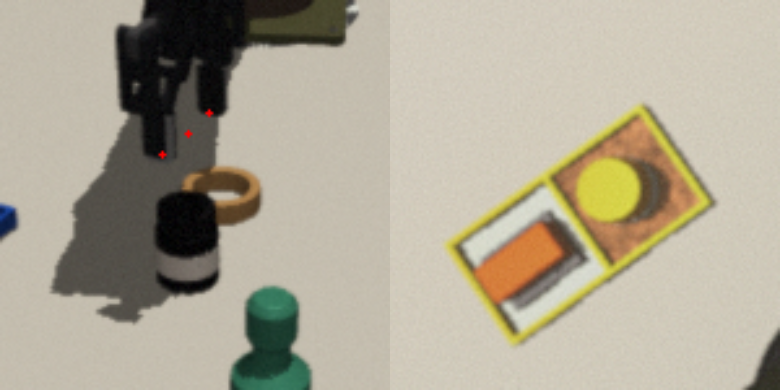

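```bash
python3 - <<'E'
from h import *
t=eyes.snapshot("top");s=eyes.snapshot("scene")
def cen(m):
    c=big(m); M=cv2.moments(c.reshape(-1,1,2)); return np.array([M["m10"]/M["m00"],M["m01"]/M["m00"]]),c
u=lambda P:np.array([[-.5807,.8141],[-.8141,-.5807]])@(P[:2]-[.499,.249])
j,_=cen(mask(t,(24,140,150),(34,255,255),(350-200,258,385,300)))
c0,_=cen(mask(t,(24,130,140),(34,255,255),(352-200+10,265,290,300)))
h=cv2.HoughCircles
m=mask(t,(22,110,130),(34,255,255)); m[:, :]=m
m[:268]=0;m[296:]=0;m[:,:205-10]=0;m[:,225+15:]=0
# disc separate from walls via opening
mo=cv2.morphologyEx(m,cv2.MORPH_OPEN,np.ones((7,7),np.uint8)); j,c=cen(mo); P=plane(t,j,.070)[0]; print("jar",j,cv2.boundingRect(c),P,u(P))
mo=mask(t,(5,150,130),(16,255,255),(145,285,193,335)); mo=cv2.morphologyEx(mo,cv2.MORPH_OPEN,np.ones((5,5),np.uint8)); j,c=cen(mo); r=cv2.minAreaRect(c); P=plane(t,j,.046)[0]; print("pad",j,r,P,u(P))
print(proj(s,[[.5527,-.0073,.064],[.5527,-.0073,.0]]))
sb=big(mask(s,(0,0,0),(180,255,60),(290,205,335,255))); print(cv2.boundingRect(sb)); lo=big(mask(s,(0,0,0),(180,255,60),(290,243,335,256)));print(cv2.boundingRect(lo))
E
```

```text
jar [204.54892408 282.52172148] (195, 271, 21, 24) [0.52323059 0.21215106 0.07      ] [-0.04406942  0.00167206]
pad [169.15109202 310.75581812] ((169.10000610351562, 310.8000183105469), (15.799999237060547, 33.20000076293945), 53.13010025024414) [0.47306102 0.28222046 0.046     ] [0.04210754 0.00182581]
[[310.89229575 217.62287197]
 [311.64329741 245.37459944]]
(299, 213, 25, 26)
(300, 244, 24, 9)
```

Kit 1 checks out: both things are within about 2 mm of their bay centres. Descending on the black jar.

```bash
python3 -m pendant '[{"angular":[0,0,0],"offset":[0.001,-0.002,-0.01],"jaw":0.85},{"angular":[0,0,0],"offset":[0.001,-0.002,-0.028],"jaw":0.85},{"angular":[0,0,0],"offset":[0.001,-0.002,-0.048],"jaw":0.85},{"angular":[0,0,0],"offset":[0.001,-0.002,-0.068],"jaw":0.85},{"angular":[0,0,0],"offset":[0.001,-0.002,-0.083],"jaw":0.85},{"angular":[0,0,0],"offset":[0.001,-0.002,-0.09],"jaw":0.85},{"angular":[0,0,0],"offset":[0.001,-0.002,-0.093],"jaw":0.8},{"angular":[0,0,0],"offset":[0.001,-0.002,-0.093],"jaw":0.7},{"angular":[0,0,0],"offset":[0.001,-0.002,-0.093],"jaw":0.65},{"angular":[0,0,0],"offset":[0.001,-0.002,-0.093],"jaw":0.6}]' 35 && python3 -m pendant '[{"angular":[0,0,0],"offset":[0,0,0],"jaw":0.5},{"angular":[0,0,0],"offset":[0,0,0],"jaw":0.4},{"angular":[0,0,0],"offset":[0,0,0],"jaw":0.3},{"angular":[0,0,0],"offset":[0,0,0],"jaw":0.2},{"angular":[0,0,0],"offset":[0,0,0],"jaw":0.2},{"angular":[0,0,0],"offset":[0,0,0],"jaw":0.2}]' 35
```

```text
clock: 16.37
position: [0.5538, -0.0094, 0.0327]
orientation: [0.823, 0.569, 0.001, 0.001]
contact_force: [-0.1, 0.3, 0.7]
finger_gap: 0.0514
clock: 16.87
position: [0.5537, -0.0093, 0.033]
orientation: [0.823, 0.569, 0.001, 0.0]
contact_force: [-1.0, 0.6, 7.6]
finger_gap: 0.0471
```

```bash
python3 -m pendant '[{"angular":[0,0,0],"offset":[0,0,0.002],"jaw":0.2},{"angular":[0,0,0],"offset":[0,0,0.01],"jaw":0.2},{"angular":[0,0,0],"offset":[0,0,0.025],"jaw":0.2},{"angular":[0,0,0],"offset":[0,0,0.045],"jaw":0.2},{"angular":[0,0,0],"offset":[0,0,0.06],"jaw":0.2},{"angular":[0,0,0],"offset":[0,0,0.068],"jaw":0.2},{"angular":[0,0,0],"offset":[0,0,0.07],"jaw":0.2},{"angular":[0,0,0],"offset":[0,0,0.07],"jaw":0.2}]' && python3 -m pendant '[{"angular":[0,0,0],"offset":[-0.001,-0.008,0],"jaw":0.2},{"angular":[0,0,0],"offset":[-0.004,-0.025,0],"jaw":0.2},{"angular":[0,0,0],"offset":[-0.008,-0.049,0],"jaw":0.2},{"angular":[0,0,0],"offset":[-0.013,-0.077,0],"jaw":0.2},{"angular":[0,0,0],"offset":[-0.018,-0.106,0],"jaw":0.2},{"angular":[0,0,0],"offset":[-0.022,-0.134,0],"jaw":0.2},{"angular":[0,0,0],"offset":[-0.026,-0.16,0],"jaw":0.2},{"angular":[0,0,0],"offset":[-0.03,-0.182,0],"jaw":0.2},{"angular":[0,0,0],"offset":[-0.032,-0.197,0],"jaw":0.2},{"angular":[0,0,0],"offset":[-0.033,-0.202,0],"jaw":0.2}]' && python3 -m pendant '[{"angular":[0,0,0],"offset":[0,0,0],"jaw":0.2},{"angular":[0,0,0],"offset":[0,0,0],"jaw":0.2},{"angular":[0,0,0],"offset":[0,0,0],"jaw":0.2}]' && python3 - <<'E'
from h import *
s=eyes.snapshot("scene");t=eyes.snapshot("top");st=robot.state();p=st["position"];r=R.from_quat(st["orientation"]).as_matrix();print(p,r[:,1],st["finger_gap"],st["contact_force"])
cv2.imwrite("pics/a10.png",np.hstack([cv2.resize(s["pixels"][130:280,130:280,::-1],None,fx=2.6,fy=2.6),cv2.resize(t["pixels"][210:360,390:540,::-1],None,fx=2.6,fy=2.6)]))
E
```

```text
clock: 17.53
position: [0.5533, -0.0092, 0.1023]
orientation: [0.823, 0.569, 0.0, 0.0]
contact_force: [-0.2, 0.7, -1.5]
finger_gap: 0.0466
clock: 18.37
position: [0.5181, -0.2159, 0.1009]
orientation: [0.824, 0.566, -0.002, 0.0]
contact_force: [0.1, 0.1, -2.1]
finger_gap: 0.0467
clock: 18.62
position: [0.5203, -0.2093, 0.1014]
orientation: [0.822, 0.57, 0.0, -0.001]
contact_force: [-0.1, 0.2, -1.6]
finger_gap: 0.0467
[ 0.5205069  -0.20943186  0.1016201 ] [ 9.36460917e-01 -3.50771452e-01 -5.83274788e-04] 0.04698512896412875 [-0.47052202  0.62163038 -1.6817478 ]
```

View pics/a10.png

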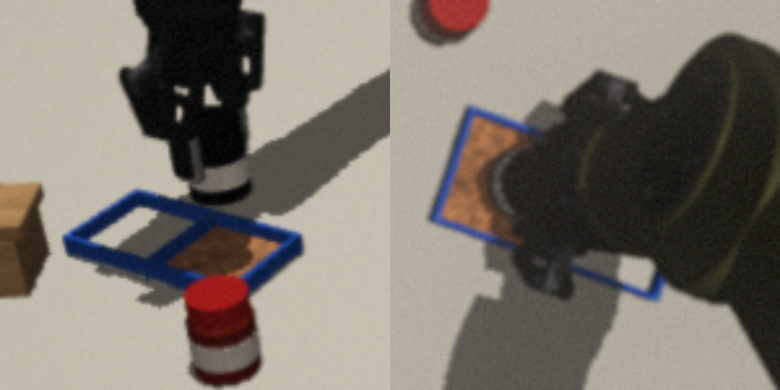

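```bash
python3 -m pendant '[{"angular":[0,0,0],"offset":[0,-0.001,-0.008],"jaw":0.2},{"angular":[0,0,0],"offset":[0,-0.001,-0.02],"jaw":0.2},{"angular":[0,0,0],"offset":[0,-0.001,-0.034],"jaw":0.2},{"angular":[0,0,0],"offset":[0,-0.001,-0.046],"jaw":0.2},{"angular":[0,0,0],"offset":[0,-0.001,-0.054],"jaw":0.2},{"angular":[0,0,0],"offset":[0,-0.001,-0.058],"jaw":0.2},{"angular":[0,0,0],"offset":[0,-0.001,-0.059],"jaw":0.2},{"angular":[0,0,0],"offset":[0,-0.001,-0.059],"jaw":0.2},{"angular":[0,0,0],"offset":[0,-0.001,-0.059],"jaw":0.2}]' && python3 -m pendant '[{"angular":[0,0,0],"offset":[0,0,-0.001],"jaw":0.2},{"angular":[0,0,0],"offset":[0,0,-0.002],"jaw":0.2},{"angular":[0,0,0],"offset":[0,0,-0.002],"jaw":0.2}]'
```

```text
clock: 19.47
position: [0.5205, -0.2125, 0.0431]
orientation: [0.823, 0.569, 0.0, 0.0]
contact_force: [0.5, 0.5, -2.0]
finger_gap: 0.0467
clock: 19.72
position: [0.5203, -0.2124, 0.041]
orientation: [0.823, 0.569, 0.0, 0.0]
contact_force: [0.1, -0.4, -2.3]
finger_gap: 0.047
```

```bash
python3 -m pendant '[{"angular":[0,0,0],"offset":[0.0005,0.0005,-0.0005],"jaw":0.2},{"angular":[0,0,0],"offset":[0.0005,0.0005,-0.0015],"jaw":0.2},{"angular":[0,0,0],"offset":[0.0005,0.0005,-0.0015],"jaw":0.2}]' && python3 -m pendant '[{"angular":[0,0,0],"offset":[0,0,-0.0005],"jaw":0.2},{"angular":[0,0,0],"offset":[0,0,-0.0005],"jaw":0.2}]'
```

```text
clock: 19.97
position: [0.5207, -0.2117, 0.0392]
orientation: [0.823, 0.569, 0.0, -0.0]
contact_force: [1.3, -0.3, -1.7]
finger_gap: 0.0466
clock: 20.13
position: [0.5207, -0.2118, 0.039]
orientation: [0.823, 0.569, 0.0, 0.0]
contact_force: [-0.4, -0.0, 0.5]
finger_gap: 0.0467
```

```bash
python3 -m pendant '[{"angular":[0,0,0],"offset":[0,0,-0.0005],"jaw":0.2},{"angular":[0,0,0],"offset":[0,0,-0.0005],"jaw":0.2}]' && python3 -m pendant '[{"angular":[0,0,0],"offset":[0,0,0],"jaw":0.58},{"angular":[0,0,0],"offset":[0,0,0.0005],"jaw":0.65},{"angular":[0,0,0],"offset":[0,0,0.001],"jaw":0.75},{"angular":[0,0,0],"offset":[0,0,0.002],"jaw":0.8},{"angular":[0,0,0],"offset":[0,0,0.008],"jaw":0.8},{"angular":[0,0,0],"offset":[0,0,0.02],"jaw":0.8},{"angular":[0,0,0],"offset":[0,0,0.045],"jaw":0.8},{"angular":[0,0,0],"offset":[0,0,0.07],"jaw":0.8},{"angular":[0,0,0],"offset":[0,0,0.09],"jaw":0.8},{"angular":[0,0,0],"offset":[0,0,0.1],"jaw":0.8}]'
```

```text
clock: 20.3
position: [0.5207, -0.2118, 0.039]
orientation: [0.823, 0.569, 0.0, 0.0]
contact_force: [-1.1, 1.6, 6.1]
finger_gap: 0.0467
clock: 21.13
position: [0.522, -0.2125, 0.1418]
orientation: [0.823, 0.569, 0.001, 0.002]
contact_force: [-0.1, -0.0, -0.3]
finger_gap: 0.0683
```

```bash
python3 -m pendant '[{"angular":[0,0,0],"offset":[0.006,0.01,0],"jaw":0.8},{"angular":[0,0,0],"offset":[0.019,0.034,0],"jaw":0.8},{"angular":[0,0,0],"offset":[0.038,0.067,0],"jaw":0.8},{"angular":[0,0,0],"offset":[0.058,0.102,0],"jaw":0.8},{"angular":[0,0,0],"offset":[0.078,0.136,0],"jaw":0.8},{"angular":[0,0,0],"offset":[0.098,0.17,0],"jaw":0.8},{"angular":[0,0,0],"offset":[0.117,0.204,0],"jaw":0.8},{"angular":[0,0,0],"offset":[0.136,0.236,0],"jaw":0.8},{"angular":[0,0,0],"offset":[0.15,0.262,0],"jaw":0.8},{"angular":[0,0,0],"offset":[0.159,0.276,-0.005],"jaw":0.8}]' && python3 -m pendant '[{"angular":[0,0,0],"offset":[0,0,-0.005],"jaw":0.8},{"angular":[0,0,0],"offset":[0,0,-0.005],"jaw":0.8},{"angular":[0,0,0],"offset":[0,0,-0.005],"jaw":0.8},{"angular":[0,0,0],"offset":[0,0,-0.005],"jaw":0.8}]' && python3 - <<'E'
from h import *
s=eyes.snapshot("scene");t=eyes.snapshot("top");st=robot.state();p=st["position"];r=R.from_quat(st["orientation"]).as_matrix();print(p,r[:,1])
cv2.imwrite("pics/a11.png",np.hstack([cv2.resize(s["pixels"][160:310,280:430,::-1],None,fx=2.6,fy=2.6),cv2.resize(t["pixels"][210:360,390:540,::-1],None,fx=2.6,fy=2.6)]))
x=big(mask(s,(60,60,20),(95,255,255),(320,240,370,305)));print(cv2.boundingRect(x))
E
```

```text
clock: 21.97
position: [0.6808, 0.0721, 0.1326]
orientation: [0.821, 0.571, 0.002, -0.002]
contact_force: [0.8, -0.6, 0.2]
finger_gap: 0.0685
clock: 22.3
position: [0.6788, 0.0622, 0.1279]
orientation: [0.823, 0.568, -0.001, 0.0]
contact_force: [0.4, -0.3, 0.1]
finger_gap: 0.0682
[0.67934076 0.06238143 0.12852427] [ 9.34728311e-01 -3.55363138e-01  1.59046021e-04]
(329, 251, 30, 48)
```

View pics/a11.png

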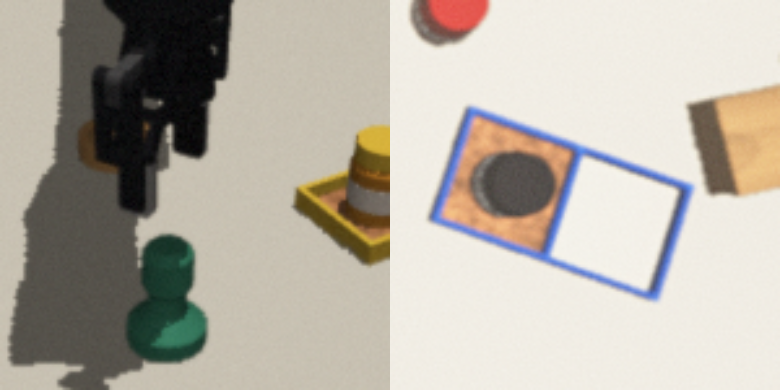

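```bash
python3 -m pendant '[{"angular":[0,0,0],"offset":[0.001,0.002,-0.008],"jaw":0.8},{"angular":[0,0,0],"offset":[0.001,0.002,-0.022],"jaw":0.8},{"angular":[0,0,0],"offset":[0.001,0.002,-0.04],"jaw":0.8},{"angular":[0,0,0],"offset":[0.001,0.002,-0.057],"jaw":0.8},{"angular":[0,0,0],"offset":[0.001,0.002,-0.069],"jaw":0.8},{"angular":[0,0,0],"offset":[0.001,0.002,-0.075],"jaw":0.75},{"angular":[0,0,0],"offset":[0.001,0.002,-0.077],"jaw":0.65},{"angular":[0,0,0],"offset":[0.001,0.002,-0.077],"jaw":0.55},{"angular":[0,0,0],"offset":[0.001,0.002,-0.077],"jaw":0.5},{"angular":[0,0,0],"offset":[0.001,0.002,-0.077],"jaw":0.45}]' 40 && python3 -m pendant '[{"angular":[0,0,0],"offset":[0,0,0],"jaw":0.4},{"angular":[0,0,0],"offset":[0,0,0],"jaw":0.35},{"angular":[0,0,0],"offset":[0,0,0],"jaw":0.25},{"angular":[0,0,0],"offset":[0,0,0],"jaw":0.1},{"angular":[0,0,0],"offset":[0,0,0],"jaw":0.1},{"angular":[0,0,0],"offset":[0,0,0],"jaw":0.1}]' 40
```

```text
clock: 23.23
position: [0.6815, 0.0662, 0.0523]
orientation: [0.823, 0.569, 0.001, 0.001]
contact_force: [-0.1, -0.1, -0.2]
finger_gap: 0.0386
clock: 23.73
position: [0.6812, 0.0663, 0.0524]
orientation: [0.823, 0.569, 0.001, 0.0]
contact_force: [-2.1, 0.3, 5.6]
finger_gap: 0.0327
```

```bash
python3 -m pendant '[{"angular":[0,0,0],"offset":[0,0,0.002],"jaw":0.1},{"angular":[0,0,0],"offset":[0,0,0.01],"jaw":0.1},{"angular":[0,0,0],"offset":[0,0,0.025],"jaw":0.1},{"angular":[0,0,0],"offset":[0,0,0.045],"jaw":0.1},{"angular":[0,0,0],"offset":[0,0,0.065],"jaw":0.1},{"angular":[0,0,0],"offset":[0,0,0.085],"jaw":0.1},{"angular":[0,0,0],"offset":[0,0,0.096],"jaw":0.1},{"angular":[0,0,0],"offset":[0,0,0.1],"jaw":0.1},{"angular":[0,0,0],"offset":[0,0,0.1],"jaw":0.1}]' && python3 - <<'E'
from h import *
s=eyes.snapshot("scene");st=robot.state();p=st["position"];print(p,st["finger_gap"],st["contact_force"])
cv2.imwrite("pics/a12.png",cv2.resize(s["pixels"][130:310,260:440,::-1],None,fx=3,fy=3))
E
```

```text
clock: 24.48
position: [0.6812, 0.0662, 0.1527]
orientation: [0.823, 0.569, 0.001, 0.001]
contact_force: [0.7, -0.9, -3.3]
finger_gap: 0.0328
[0.68040179 0.06623245 0.15134462] 0.032680669821126516 [-0.09522067  0.64002707 -3.24195332]
```

View pics/a12.png

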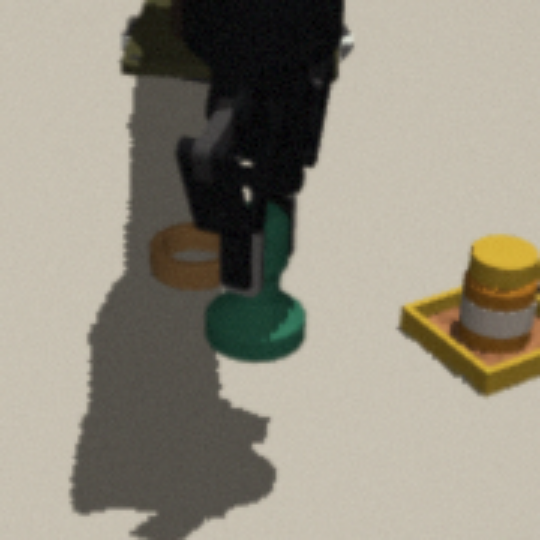

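Muller held upright by the knob. Carrying it to the blue bare bay, 3 cm or more above the black jar.

```bash
python3 -m pendant '[{"angular":[0,0,0],"offset":[-0.003,-0.006,0.004],"jaw":0.1},{"angular":[0,0,0],"offset":[-0.009,-0.017,0.01],"jaw":0.1},{"angular":[0,0,0],"offset":[-0.018,-0.034,0.018],"jaw":0.1},{"angular":[0,0,0],"offset":[-0.029,-0.054,0.02],"jaw":0.1},{"angular":[0,0,0],"offset":[-0.041,-0.077,0.02],"jaw":0.1},{"angular":[0,0,0],"offset":[-0.053,-0.1,0.02],"jaw":0.1},{"angular":[0,0,0],"offset":[-0.065,-0.122,0.02],"jaw":0.1},{"angular":[0,0,0],"offset":[-0.077,-0.144,0.02],"jaw":0.1},{"angular":[0,0,0],"offset":[-0.089,-0.167,0.02],"jaw":0.1},{"angular":[0,0,0],"offset":[-0.1,-0.187,0.02],"jaw":0.1}]' && python3 -m pendant '[{"angular":[0,0,0],"offset":[-0.012,-0.022,0],"jaw":0.1},{"angular":[0,0,0],"offset":[-0.024,-0.045,0],"jaw":0.1},{"angular":[0,0,0],"offset":[-0.036,-0.067,0],"jaw":0.1},{"angular":[0,0,0],"offset":[-0.048,-0.09,0],"jaw":0.1},{"angular":[0,0,0],"offset":[-0.06,-0.112,0],"jaw":0.1},{"angular":[0,0,0],"offset":[-0.07,-0.132,0],"jaw":0.1},{"angular":[0,0,0],"offset":[-0.079,-0.148,0],"jaw":0.1},{"angular":[0,0,0],"offset":[-0.085,-0.16,0],"jaw":0.1},{"angular":[0,0,0],"offset":[-0.088,-0.166,-0.005],"jaw":0.1},{"angular":[0,0,0],"offset":[-0.089,-0.167,-0.012],"jaw":0.1}]' && python3 -m pendant '[{"angular":[0,0,0],"offset":[0,0,-0.015],"jaw":0.1},{"angular":[0,0,0],"offset":[0,0,-0.03],"jaw":0.1},{"angular":[0,0,0],"offset":[0,0,-0.045],"jaw":0.1},{"angular":[0,0,0],"offset":[0,0,-0.055],"jaw":0.1},{"angular":[0,0,0],"offset":[0,0,-0.06],"jaw":0.1},{"angular":[0,0,0],"offset":[0,0,-0.06],"jaw":0.1},{"angular":[0,0,0],"offset":[0,0,-0.06],"jaw":0.1}]' && python3 - <<'E'
from h import *
s=eyes.snapshot("scene");t=eyes.snapshot("top");st=robot.state();p=st["position"];print(p,st["finger_gap"],st["contact_force"])
cv2.imwrite("pics/a13.png",np.hstack([cv2.resize(s["pixels"][130:280,120:270,::-1],None,fx=2.6,fy=2.6),cv2.resize(t["pixels"][210:360,390:540,::-1],None,fx=2.6,fy=2.6)]))
E
```

```text
clock: 25.37
position: [0.5783, -0.1241, 0.1712]
orientation: [0.823, 0.568, -0.001, 0.0]
contact_force: [0.3, -1.5, -2.2]
finger_gap: 0.0327
clock: 26.2
position: [0.49, -0.2906, 0.1594]
orientation: [0.824, 0.567, -0.001, 0.001]
contact_force: [1.0, -0.2, -2.8]
finger_gap: 0.0327
clock: 26.78
position: [0.4918, -0.2875, 0.0993]
orientation: [0.822, 0.569, 0.0, -0.0]
contact_force: [0.5, 0.9, -2.6]
finger_gap: 0.0328
[ 0.49222523 -0.28801423  0.10000902] 0.03291430536184695 [-0.77101123  0.28210576 -2.12567687]
```

View pics/a13.png

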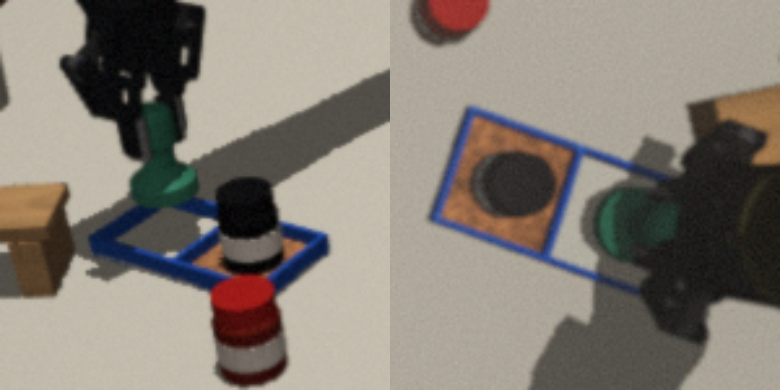

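```bash
python3 -m pendant '[{"angular":[0,0,0],"offset":[0,0,-0.006],"jaw":0.1},{"angular":[0,0,0],"offset":[0,0,-0.016],"jaw":0.1},{"angular":[0,0,0],"offset":[0,0,-0.027],"jaw":0.1},{"angular":[0,0,0],"offset":[0,0,-0.035],"jaw":0.1},{"angular":[0,0,0],"offset":[0,0,-0.039],"jaw":0.1},{"angular":[0,0,0],"offset":[0,0,-0.041],"jaw":0.1},{"angular":[0,0,0],"offset":[0,0,-0.041],"jaw":0.1},{"angular":[0,0,0],"offset":[0,0,-0.041],"jaw":0.1}]' && python3 -m pendant '[{"angular":[0,0,0],"offset":[0,0,-0.001],"jaw":0.1},{"angular":[0,0,0],"offset":[0,0,-0.0015],"jaw":0.1},{"angular":[0,0,0],"offset":[0,0,-0.0015],"jaw":0.1}]' && python3 -m pendant '[{"angular":[0,0,0],"offset":[0,0,-0.0005],"jaw":0.1},{"angular":[0,0,0],"offset":[0,0,-0.0005],"jaw":0.1}]'; python3 - <<'E'
from h import *
s=eyes.snapshot("scene");t=eyes.snapshot("top")
cv2.imwrite("pics/a14.png",np.hstack([cv2.resize(s["pixels"][130:280,120:270,::-1],None,fx=2.6,fy=2.6),cv2.resize(t["pixels"][210:360,390:540,::-1],None,fx=2.6,fy=2.6)]))
E
```

```text
clock: 27.55
position: [0.4917, -0.2879, 0.0583]
orientation: [0.823, 0.569, 0.0, 0.0]
contact_force: [0.5, 0.1, -2.9]
finger_gap: 0.0329
clock: 27.8
position: [0.4918, -0.2879, 0.057]
orientation: [0.823, 0.569, 0.0, 0.0]
contact_force: [0.1, 0.9, -2.0]
finger_gap: 0.0328
clock: 27.97
position: [0.4917, -0.2879, 0.0564]
orientation: [0.823, 0.569, 0.0, 0.0]
contact_force: [0.7, 0.7, -2.8]
finger_gap: 0.0326
```

View pics/a14.png

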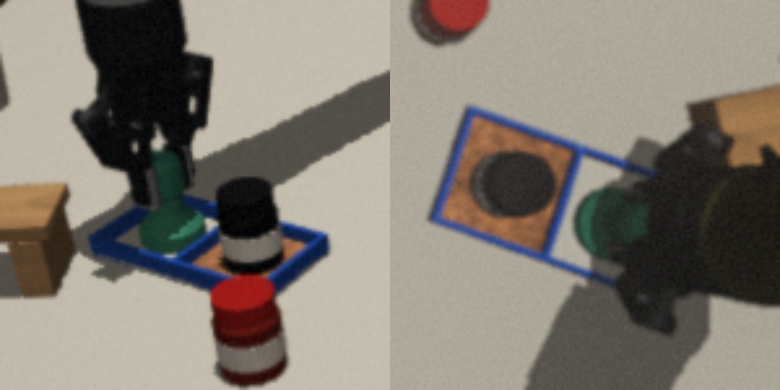

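No contact yet. The foot looks a little near the divider, so I measure that before setting it down.

```bash
python3 - <<'E'
from h import *
t=eyes.snapshot("top")
a=np.radians(-110.6);ux=np.array([np.cos(a),np.sin(a)]);uy=np.array([-ux[1],ux[0]])
c=np.array([.5065,-.25])
L=lambda uv,z:[(lambda d:(d@ux*1e3,d@uy*1e3))(plane(t,[p],z)[0][:2]-c) for p in uv]
m=mask(t,(60,60,20),(95,255,255),(450,275,490,325));k=big(m)
P=plane(t,k,.018)[:,:2]-c; X=P@ux*1e3;Y=P@uy*1e3
print("green x range",X.min(),X.max(),"y",Y.min(),Y.max()," y at xmin",Y[X.argmin()])
b=mask(t,(105,90,40),(125,255,255),(395,240,520,335)); v,u=np.nonzero(b); P=plane(t,np.c_[u,v],.018)[:,:2]-c;X=P@ux*1e3;Y=P@uy*1e3
q=(abs(X)<12)&(abs(Y)<25);print("divider X",np.percentile(X[q],[2,50,98])); q=(X<-70)&(abs(Y)<30);print("left wall X",np.percentile(X[q],[2,50,98]))
q=(X>-70)&(X<-10)&(Y>30);print("wall +y",np.percentile(Y[q],[2,50,98]));q=(X>-70)&(X<-10)&(Y<-30);print("wall -y",np.percentile(Y[q],[2,50,98]))
cv2.imwrite("pics/a15.png",cv2.resize(t["pixels"][240:330,400:520,::-1],None,fx=6,fy=6,interpolation=cv2.INTER_CUBIC))
# black jar
m=mask(t,(0,0,0),(180,255,70),(418,260,456,300));j=big(m);print(cv2.minEnclosingCircle(j),L([cv2.minEnclosingCircle(j)[0]],.06))
E
```

```text
green x range 14.435231035047977 43.545467059552045 y -26.73716675707395 22.018525735638235  y at xmin 2.810098354308679
divider X [-1.81698651  1.07048926  3.616334  ]
left wall X [-86.43405991 -83.9969177  -81.56884812]
wall +y [40.6322133  42.78905798 44.92399143]
wall -y [-43.71568836 -41.74920439 -39.8924985 ]
((436.5806579589844, 281.0), 15.708572387695312) [(np.float64(-48.71177520059881), np.float64(-3.951703084667857))]
```

View pics/a15.png

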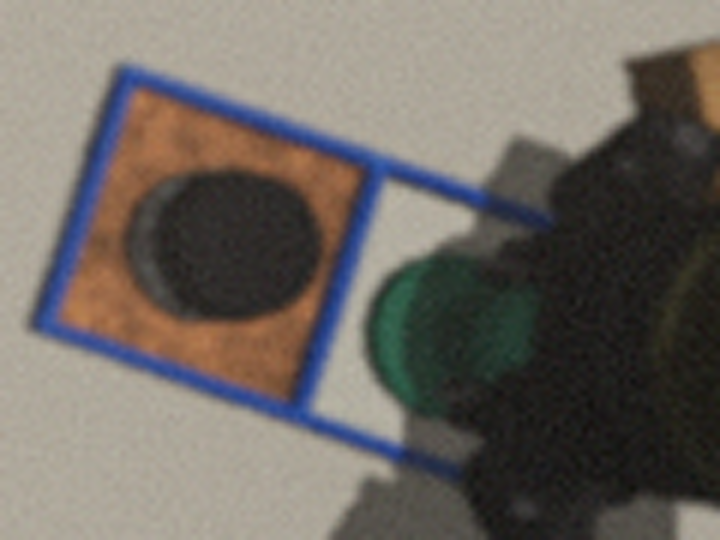

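```bash
python3 -m pendant '[{"angular":[0,0,0],"offset":[-0.0003,-0.001,0],"jaw":0.1},{"angular":[0,0,0],"offset":[-0.0007,-0.002,0],"jaw":0.1},{"angular":[0,0,0],"offset":[-0.0007,-0.002,-0.0005],"jaw":0.1},{"angular":[0,0,0],"offset":[-0.0007,-0.002,-0.0005],"jaw":0.1}]' && python3 -m pendant '[{"angular":[0,0,0],"offset":[0,0,-0.0005],"jaw":0.1},{"angular":[0,0,0],"offset":[0,0,-0.0005],"jaw":0.1},{"angular":[0,0,0],"offset":[0,0,-0.0005],"jaw":0.1}]';python3 - <<'E'
from h import *
t=eyes.snapshot("top");a=np.radians(-110.6);ux=np.array([np.cos(a),np.sin(a)]);uy=np.array([-ux[1],ux[0]]);c=np.array([.5066,-.2511])
d=plane(t,[(439.7-.4,280.4)],.07)[0][:2]-c;print("black cap",d@ux,d@uy)
E
```

```text
clock: 28.45
position: [0.4911, -0.2898, 0.0564]
orientation: [0.823, 0.569, 0.0, 0.0]
contact_force: [-0.1, 1.8, 3.5]
finger_gap: 0.033
clock: 28.7
position: [0.4911, -0.2898, 0.0564]
orientation: [0.823, 0.569, 0.0, 0.0]
contact_force: [-1.6, 1.8, 8.3]
finger_gap: 0.0328
black cap -0.04800220669799478 -0.0027583213197793304
```

```bash
python3 -m pendant '[{"angular":[0,0,0],"offset":[0,0,0],"jaw":0.45},{"angular":[0,0,0],"offset":[0,0,0.0005],"jaw":0.5},{"angular":[0,0,0],"offset":[0,0,0.001],"jaw":0.6},{"angular":[0,0,0],"offset":[0,0,0.002],"jaw":0.7},{"angular":[0,0,0],"offset":[0,0,0.008],"jaw":0.75},{"angular":[0,0,0],"offset":[0,0,0.02],"jaw":0.75},{"angular":[0,0,0],"offset":[0,0,0.045],"jaw":0.75},{"angular":[0,0,0],"offset":[0,0,0.075],"jaw":0.75},{"angular":[0,0,0],"offset":[0,0,0.1],"jaw":0.75},{"angular":[0,0,0],"offset":[0,0,0.12],"jaw":0.75}]' && python3 -m pendant '[{"angular":[0,0,0],"offset":[0,0.01,0],"jaw":0.75},{"angular":[0,0,0],"offset":[0,0.03,0],"jaw":0.75},{"angular":[0,0,0],"offset":[0.005,0.06,0],"jaw":0.75},{"angular":[0,0,0],"offset":[0.01,0.095,0],"jaw":0.75},{"angular":[0,0,0],"offset":[0.015,0.13,0],"jaw":0.75},{"angular":[0,0,0],"offset":[0.02,0.165,0],"jaw":0.75},{"angular":[0,0,0],"offset":[0.025,0.2,0],"jaw":0.75},{"angular":[0,0,0],"offset":[0.028,0.23,0],"jaw":0.75},{"angular":[0,0,0],"offset":[0.03,0.25,0],"jaw":0.75},{"angular":[0,0,0],"offset":[0.03,0.26,0],"jaw":0.75}]'; python3 - <<'E'
from h import *
s=eyes.snapshot("scene");t=eyes.snapshot("top")
cv2.imwrite("pics/b1.png",np.hstack([cv2.resize(s["pixels"][160:250,135:275,::-1],None,fx=2.85,fy=4,interpolation=cv2.INTER_CUBIC),cv2.resize(t["pixels"][240:330,400:520,::-1],None,fx=3.3,fy=4,interpolation=cv2.INTER_CUBIC)]))
cv2.imwrite("pics/b2.png",t["pixels"][:,:,::-1]);cv2.imwrite("pics/b3.png",s["pixels"][:,:,::-1])
E
```

```text
clock: 29.58
position: [0.4915, -0.2903, 0.1785]
orientation: [0.823, 0.569, 0.001, 0.001]
contact_force: [1.2, 0.5, 0.6]
finger_gap: 0.0641
clock: 30.42
position: [0.5211, -0.0253, 0.1755]
orientation: [0.821, 0.571, 0.001, -0.001]
contact_force: [0.2, -0.2, 0.4]
finger_gap: 0.064
```

View pics/b1.png

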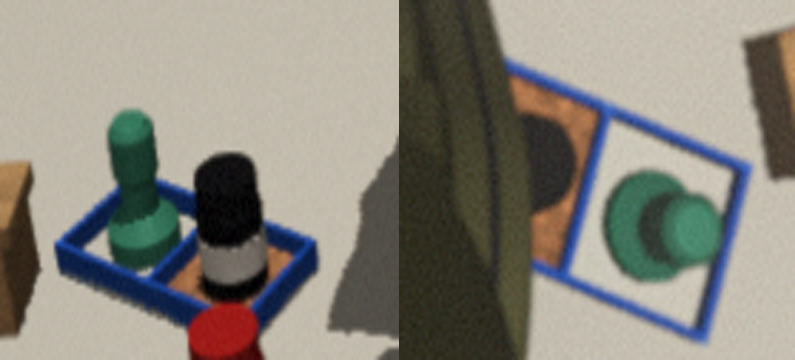

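View pics/b2.png

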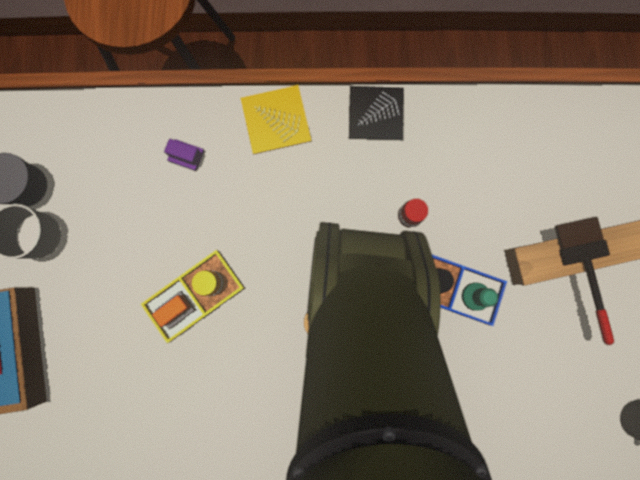

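```bash
python3 -m pendant '[{"angular":[0,0,0],"offset":[-0.005,0.02,0],"jaw":0.75},{"angular":[0,0,0],"offset":[-0.01,0.05,0],"jaw":0.75},{"angular":[0,0,0],"offset":[-0.02,0.08,0],"jaw":0.75},{"angular":[0,0,0],"offset":[-0.03,0.1,0],"jaw":0.75},{"angular":[0,0,0],"offset":[-0.03,0.11,0],"jaw":0.75},{"angular":[0,0,0],"offset":[-0.03,0.11,0],"jaw":0.75},{"angular":[0,0,0],"offset":[-0.03,0.11,0],"jaw":0.75},{"angular":[0,0,0],"offset":[-0.03,0.11,0],"jaw":0.75}]'; cat > chk.py <<'E'
from h import *
s=eyes.snapshot("scene");t=eyes.snapshot("top")
a=np.radians(-110.6);ux=np.array([np.cos(a),np.sin(a)]);uy=np.array([-ux[1],ux[0]]);c=np.array([.5066,-.2511])
def L(uv,z): d=plane(t,uv,z)[:,:2]-c; return np.c_[d@ux,d@uy]*1e3
b=mask(t,(105,90,40),(125,255,255),(395,240,520,335)); v,u=np.nonzero(b); P=L(np.c_[u,v].astype(float),.018);X,Y=P.T
for n,q,w in(("div",(abs(X)<12)&(abs(Y)<25),X),("L",(X<-75)&(abs(Y)<30),X),("R",(X>75)&(abs(Y)<30),X),("+y",(Y>32),Y),("-y",Y<-32,Y)): print(n,np.percentile(w[q],[5,50,95]).round(1))
g=L(big(mask(t,(60,60,20),(95,255,255),(450,270,500,325))).astype(float),.018); print("muller xmin (foot edge)",g[:,0].min(),"ymin/max",g[:,1].min(),g[:,1].max())
m=mask(t,(60,60,95),(95,255,255),(475,280,505,315));k=big(m);r=cv2.boundingRect(k);print("knob",r,L([(r[0]+r[2]/2-.5,r[1]+r[3]/2-.5)],.08))
cv2.imwrite("pics/c1.png",cv2.resize(t["pixels"][245:330,400:515,::-1],None,fx=6.9,fy=6.9,interpolation=cv2.INTER_CUBIC))
cv2.imwrite("pics/c2.png",cv2.resize(s["pixels"][160:260,135:275,::-1],None,fx=5.5,fy=5.5,interpolation=cv2.INTER_CUBIC))
E
python3 chk.py
```

```text
clock: 31.18
position: [0.4919, 0.0774, 0.1755]
orientation: [0.824, 0.567, -0.0, 0.001]
contact_force: [-0.1, 0.3, -0.4]
finger_gap: 0.0637
div [-2.3  0.1  2.5]
L [-87.4 -85.  -82.6]
R [81.9 84.7 87.4]
+y [35.3 42.  44.4]
-y [-43.9 -41.8 -34.6]
muller xmin (foot edge) 15.777016212437392 ymin/max -27.083311737010213 22.968620744172206
knob (475, 283, 23, 27) [[36.01451036 -1.87850133]]
```

View pics/c1.png

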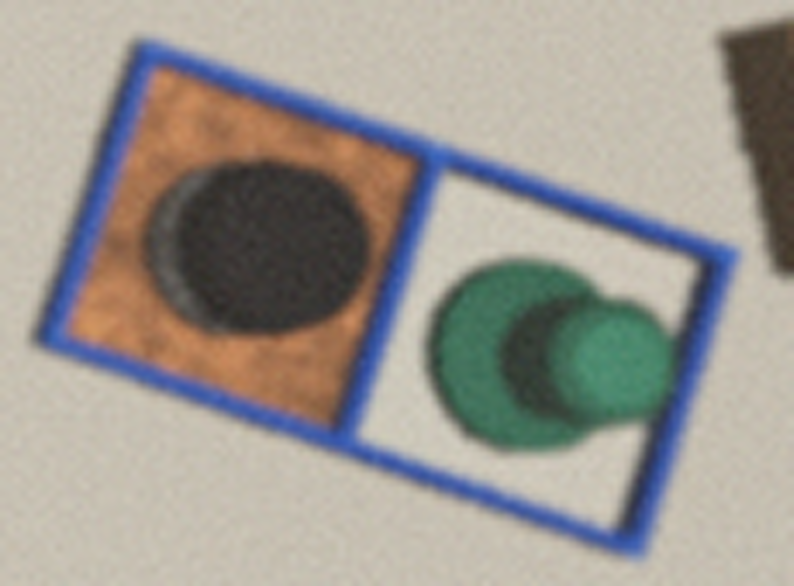

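View pics/c2.png

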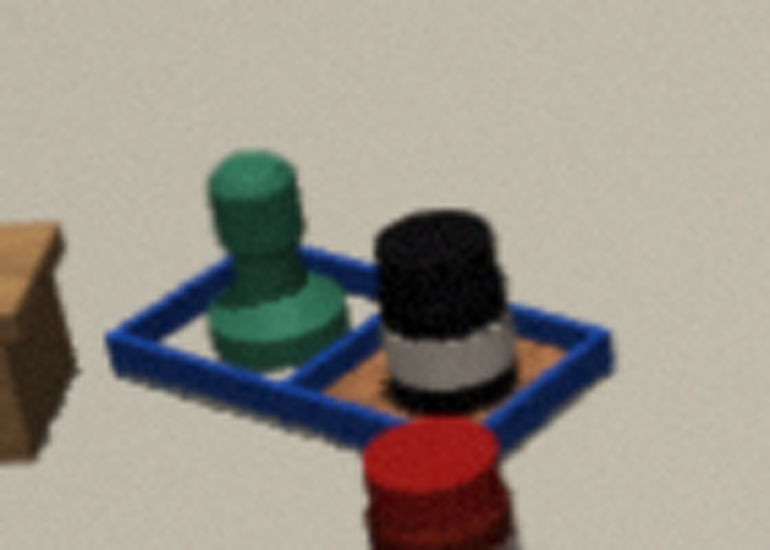

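```bash
python3 - <<'E'
from h import *
t=eyes.snapshot("top")
a=np.radians(-110.6);ux=np.array([np.cos(a),np.sin(a)]);uy=np.array([-ux[1],ux[0]]);c=np.array([.5066,-.2511])
def L(uv,z): d=plane(t,uv,z)[:,:2]-c; return (np.c_[d@ux,d@uy]*1e3).round(1)
g=lambda x,y:[(400+x/6.9-.5,245+y/6.9-.5)]
print("knob",L(g(612,360),.080))
print("cap",L(g(285,248),.070),"right edge",L(g(370,247),.070),"body left edge", L(g(145,243),.03))
# where nominal black jar cap & body would be
for z,r in((.070,.022),(.054,.024),(.006,.024)):
    th=np.linspace(0,6.283,60);P=np.c_[c+(-.0425)*ux+r*np.c_[np.cos(th),np.sin(th)],np.full(60,z)]
    u=(proj(t,P)-[400,245]+.5)*6.9; print(z,"x",u[:,0].min().round(),u[:,0].max().round(),"y",u[:,1].min().round(),u[:,1].max().round())
m=mask(t,(0,0,0),(180,255,75),(415,260,460,300));k=big(m);r=cv2.boundingRect(k);print("dark bbox crop",((r[0]-400)*6.9,(r[0]+r[2]-400)*6.9,(r[1]-245)*6.9,(r[1]+r[3]-245)*6.9))
E
```

```text
knob [[40.1 -1.7]]
cap [[-45.4  -1.9]] right edge [[-24.7   5.8]] body left edge [[-71.3  -9.4]]
0.07 x 214.0 382.0 y 160.0 330.0
0.054 x 190.0 371.0 y 154.0 337.0
0.006 x 147.0 318.0 y 161.0 333.0
dark bbox crop (172.5, 365.70000000000005, 165.60000000000002, 331.20000000000005)
```

```bash
python3 - <<'E'
from h import *
s=eyes.snapshot("scene");cv2.imwrite("pics/d1.png",s["pixels"][:,:,::-1])
t=eyes.snapshot("top");cv2.imwrite("pics/d2.png",t["pixels"][:,:,::-1])
E
```

```text
(no output)
```

View pics/d1.png

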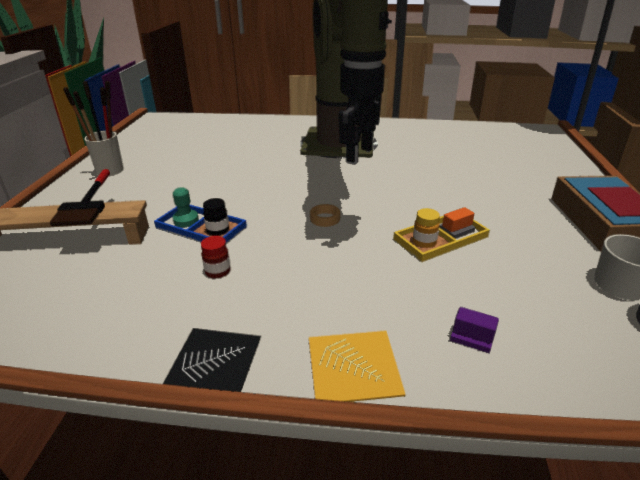

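View pics/d2.png

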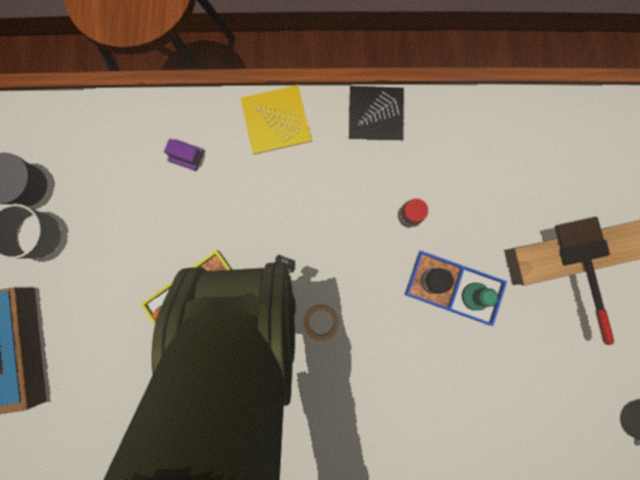

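Both kits stand complete: muller (182,208), black jar (215,217), yellow jar (427,228) and pad (459,222) in the scene view. The red jar (215,256) and tape (325,215) are where they started, and the gripper is empty and clear.

```bash
python3 -c "
from rig import job
print(job.finish_job())"
```

```text
the job is handed in; nothing more can be done
None
```

Both kits are made up and the job is handed in at about 32 s of the 93 s allowed. I placed the yellow jar, pad, black jar and muller in that order. Each was lowered until light contact (about 12 N at most), then released.

- **Positions:** the yellow jar, pad and muller measured about 2 mm or less from their bay centres. All four things are upright or flat, and the pad's long side lies within about 1.5° of the tray's.
- **Left alone:** the red jar and the tape appear unmoved, and the gripper ended empty and clear of everything.
- **Disagreements:** the black jar is less certain. Its lower body edge read on centre, but its cap read about 3 mm off along the tray. A rough reading before the view cleared gave 5–6 mm. The muller's knob also read about 2.5 mm off from its foot. I put these mainly down to camera calibration with height and did not move the jar.
- **One correction:** the muller was about 2 mm too near the divider before set-down, so I shifted it before letting go.

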